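Square the slide carrier in its reading jig

ROBOT

A 6-joint arm with a two-finger parallel gripper is mounted at the origin on a cart in front of the work surface, level with it; the furniture and walls round the work are solid. World frame = base frame: x ahead of the robot, y to its left, z up, the work surface at z = 0. Lengths are in mm, angles in rad, forces in N, time in s.
With the tool pointing down it reaches from about 350 to 975 mm from the base axis. Payload 4.9 kg.
Tool frame: the origin (TCP) lies midway between the tips of the shut fingers; the grasp point (between the pads) lies 19 mm behind it; z points along the fingers, y is the direction in which the jaws open and shut (so a half turn about z gives the same grasp; the last joint's range is limited). The gripper opens to 85 mm and grips with 20 to 120 N. Pads are 22 mm wide; open, the fingers measure 114 mm over their backs; the gripper's body (76 mm by 85 mm) begins 54 mm behind the grasp point. The pads swing forward as they close: fully open they stand 13 mm farther back than shut.
Start: joints at [-1.325, 0.053, 1.613, -0, 1.476, -0.119], TCP at [222.97, -583.854, 231.304] pointing down, gripper open.
Joint ranges: [-3.01, 3.01], [-1.01, 2.22], [0.06, 2.58], [-1.02, 4.17], [0.09, 2.62], [-3.14, 3.14]. Speed limits (rad/s): [2.57, 2.57, 3.14, 3.14, 3.14, 3.14].

INTERFACE

Orientations are given as [roll, pitch, yaw] about the fixed x, y, z axes, in that order (R = Rz(yaw) Ry(pitch) Rx(roll)).
In Python, from rig import manip gives the robot as it stands.
- The arm moves only by the tool carry_out, never from a script. Its argument "series" is a list of rows, each a list of 5 numbers: the shift along the tool's x, y, z in cm, then the turn about the tool's z in rad, then the opening, from -1 (shut) to 1 (fully open), so that 0 is half open. A call has 1 to 12 rows; each row shifts and turns the pose as measured when the row begins, along the tool's axes as they then stand; what a row does not reach is not made up. A row lasts 1/10 s, in which the tool goes at most 50 mm and 8.59 degrees, less where a joint would pass 70% of its speed; a pose out of reach is approached as far as the arm can. A call is refused whole if a number of a shift passes 5 or a number of a turn 0.15, either way. A call with a gripper value outside its range is refused whole. The fingers move at their own pace and stop on an object; "newtons" is the grip in N (left out, the last holds). Time passes only in rows, so rows that do not move let the fingers close. It gives the time, the measured TCP pose, the force and the opening at its end, in the units of the state.
- manip.sense(): the state, without advancing time (a new reading comes with each control period).
- manip.camera(name): name is "scene" or "top" or "wrist"; returns a dict with "image" (480x640x3 uint8, red, green, blue), "range_z" (480x640 float32, mm along the optical axis (not along the pixel's ray), 0 where there is no reading), "K" (3x3 intrinsics, pixels), "R" (3x3) and "t" (3): a world point X has camera coordinates R X + t. Camera axes: x right, y down, z forward; pixel columns grow to the right and rows downward; lengths in mm; the calibration is good to about 2 mm. A picture is of the moment at which its call begins.
- manip.sign_off(): hands the job in, once; it reports no verdict.
Trained networks look in a picture, given as the dict that the camera call returned (one of the last four; its "shot" number tells which), for a name from the list of things; names that differ only in an ending like _2 or _b are one class to them, and where a whole thing is asked for, a point or a joint stands for the part that bears it (a point fixed in the world has none). Each returns a list of dicts, best first, with "p" (0 to 1); they miss things now and then, are a little off and sometimes report something else, mostly with a low value. They report only what shows in the picture. A call takes as long as a camera call.
- manip.search_frame(picture, label): "centre" ([x, y, z] in mm, in world coordinates, good to about 4 mm: the middle of the surface that is visible of it).
- manip.silhouettes(picture, label): "mask" (480x640 bool, what is visible of it).
The state is a dict: "t": time; "joint_positions": joint angles; "qd": joint speeds; "joint_torque": joint torques, N m; "ee_pos": TCP position; "ee_rot": TCP orientation; "contact_force": force on the tool from outside, world axes, zero at the start; "wrist_torque": the same for the moment, N m; "opening": opening from 0.0 (shut) to 1.0 (fully open).
Only numpy, scipy, OpenCV 4.12 (cv2) and the standard library are available. Lean on these libraries where they do the work, as an engineer would, in place of code of your own. Each camera call takes 0.05 s, during which the arm holds its last target.

TASK

The white slide carrier lies askew in the grey jig with its slot loosely round the peg. First push it sideways until the closed end of the slot bears on the peg, then push its free corner (diagonally across from the slot) so that it turns about the peg until its far edge lies flush against the fence, and press it home there by feel with about 12 N for half a second; it must never bear on peg or fence with more than 15 N. Then slide the bolt all the way in along the near edge, without forcing it against the carrier, and never lift or tip the carrier, take it off the peg or disturb the things around it.

Things in the scene. Friction and masses are not known exactly. Their poses are not given: they have to be found in the camera images.
- jig: flat grey jig plate fixed on the desk, 12 mm thick, spanning x -120..+90, y -180..+100 mm about its origin, which is on its underside at desk height. x points away from the robot, y left, z up (turned up to 0.2 rad). Peg, fence and bolt are mounted on it, axes parallel. With the carrier squared up, the carrier's near edge is at jig x = -39 mm, its right edge at jig y = -72 mm
- peg: upright steel peg, 8 mm diameter, 24 mm high above the jig plate, fixed to the jig at jig (50, 60) mm; origin on its axis at the jig plate's top
- fence: fixed aluminium bar on the far right of the jig, 70 mm long (y), 14 mm thick, 22 mm high; origin at the middle of its near face's lower edge, on the plate's top, at jig (71, -40) mm. The carrier's far edge must lie against the near face (towards -x). It is rigid; with friction, the fence feels some 3 N less than the hand that pushes the carrier
- carrier: flat white carrier with four glass slides fixed on top, 110 (x) x 150 (y) x 14 mm, 0.15 to 0.31 kg, loose, slick plastic (friction about 0.25). Origin on its underside, in the slot where the peg's axis sits when the closed end bears on the peg. Own frame: far edge x = 21 mm, near edge x = -89, left edge y = 18, right edge y = -132. Squared up: axes parallel to the jig's, origin on the peg's axis
- push_corner (a point): point at mid thickness on the carrier's near edge, 15 mm from its right end, carrier (-89, -117, 7) mm: the place to push when turning it. Carrier axes
- bolt (a joint): travel of the steel bolt along jig +y, in m: 0 drawn back, 0.030 fully in (hard stop); about 1.5 N friction, stays where left. Its round tongue (10 mm diameter, axis at jig x = -46 mm, 7.5 mm above the plate) has its tip at jig y = -95 mm when back, -65 mm when in, 2 mm clear of the squared carrier's near edge; it hits a carrier that is not square
- bolt_knob (a point): middle of the bolt's upright black knob, 14 mm diameter, 18 mm high, 36.5 mm above the jig plate's top, 45 mm behind the tongue's tip (jig x = -46, y = -140 mm when drawn back); jig axes
- dropper: small white dropper bottle standing on the jig plate at its near left, 26 mm diameter, 62 mm high; origin at its base centre; leave it standing
- teal_box: small box of lancets, 66 x 70 x 46 mm, standing on the desk beyond the jig; leave alone
- marker: black marker pen, 138 mm long, lying on the desk to the right of the jig; leave alone
- tube_w: sample tube with a violet cap, 88 mm long, lying on the desk to the right of the jig; leave alone
- slot_end (a point): middle of the closed end of the carrier's slot, carrier (-2, -4, 7) mm, carrier axes. The slot opens to the left edge, 14 mm wide (x -9 to +5); the lug beyond it (x 5 to 21) hooks round the far side of the peg, 1 mm free when square. At the start the carrier's origin is 5 to 10 mm right (-y) of the peg and it is turned 0.15 to 0.38 rad clockwise from square

How it is judged:
By the outcome, as a careful person would: the job done as asked, in the order asked, and still so for the second after the job is handed in, with the robot touching nothing.
It also fails if it takes over 64 s, if anything falls off the work surface, if the arm or the gripper's body presses on something with over 40 N, if the wrist force passes 120 N, or if a joint passes its speed limit or range.

## Working session

There is one attempt and no reset: what is moved stays moved. The work goes in short steps, Python scripts to look and compute and a tool call to move; the robot and the scene stay as the last step left them, time stands still between calls to the robot, and variables do not carry over. Pictures are saved under pics/ and viewed, and the job is handed in when it is done.

Besides the shell and the picture viewer there is one more tool, called after "Emit:" as name(argument=value, ...) on one line, values as JSON. carry_out: Moves the arm, as the interface text tells. Its arguments: {"type":"object","properties":{"series":{"type":"array","items":{"type":"array","items":{"type":"number"}}},"newtons":{"type":"number"}},"required":["series"]}

```bash
ls; mkdir -p pics; cat > h.py <<'E'
import numpy as np, cv2
from rig import manip
def save(p,name): cv2.imwrite('pics/'+name,cv2.cvtColor(p['image'],cv2.COLOR_RGB2BGR))
def back(p,u,v,z=None):
    K,R,t=map(np.array,(p['K'],p['R'],p['t']))
    d=R.T@np.linalg.inv(K)@np.array([u,v,1.0]); c=-R.T@t
    if z is None:
        return c+d*p['range_z'][int(round(v)),int(round(u))]
    return c+d*(z-c[2])/d[2]
def proj(p,X):
    K,R,t=map(np.array,(p['K'],p['R'],p['t'])); q=K@(R@np.array(X,float)+t); return q[:2]/q[2]
E
python3 - <<'E'
from h import *
print(manip.sense())
for n in ['top','scene','wrist']:
    p=manip.camera(n); save(p,n+'0.png'); print(n,np.round(-np.array(p['R']).T@np.array(p['t'])),p['K'][0][0])
    if n!='wrist':
      for l in ['jig','peg','fence','carrier','push_corner','bolt_knob','bolt','dropper','teal_box','marker','tube_w','slot_end']:
        try:
          r=manip.search_frame(p,l); print(l,[(np.round(a['centre'],1),round(a['p'],2)) for a in r[:2]])
        except Exception as e: print(l,e)
E
```

```text
pics
{'t': 0.0, 'joint_positions': array([-1.32503800e+00,  5.33948980e-02,  1.61432641e+00,  6.56704723e-07,
        1.47598345e+00, -1.19024667e-01]), 'qd': array([ 1.28814108e-06,  2.02278076e-05,  1.60078086e-04, -8.20188685e-04,
        2.76650437e-04,  1.01975883e-03]), 'joint_torque': array([-5.94328640e-05, -3.93685198e+01, -3.70169771e+01, -6.53143707e-05,
        7.18084804e-03,  1.15107147e-05]), 'ee_pos': array([ 222.79774402, -583.26297785,  230.02007067]), 'ee_rot': array([-3.13949557e+00, -2.51448420e-04,  3.64782672e-01]), 'contact_force': array([ 0.460652  , -0.20682478, -0.51770698]), 'wrist_torque': array([0.01427174, 0.0580747 , 0.02486332]), 'opening': 1.006512083078832}
top [ 361. -172. 1235.] 582.3216938490476
jig [(array([ 516.5, -136.4,   11.6]), 0.85)]
peg [(array([551.5, -47.1,  25.5]), 0.62)]
fence [(array([628. , -88. ,  39.3]), 0.74)]
carrier [(array([547.5, -47.2,  26.6]), 0.73)]
push_corner [(array([547.9, -50.8,  26.5]), 0.77)]
bolt_knob [(array([ 513.1, -191.2,   22.5]), 0.57)]
bolt [(array([ 513.5, -192.8,   25.6]), 0.56)]
dropper [(array([451.2,   
[... 214 characters left out ...]
(array([ 475.7, -445.4,   11.4]), 0.18)]
scene [  25. -768.  463.] 433.59040475462774
jig [(array([463.4, -90.5,  10.3]), 0.74)]
peg [(array([721. ,  99.2,  31. ]), 0.59)]
fence [(array([544.8, -71.4,  28. ]), 0.45)]
carrier [(array([545. , -71.9,  26.6]), 0.67)]
push_corner [(array([548.2, -70. ,  27.1]), 0.61)]
bolt_knob [(array([ 517.1, -209.3,   26.7]), 0.4)]
bolt [(array([ 515.8, -210.1,   21.4]), 0.53)]
dropper [(array([452.8,   3.5,  38.6]), 0.62)]
teal_box []
marker [(array([ 426.2, -374.5,   11. ]), 0.56)]
tube_w [(array([ 475.1, -434.1,   16.2]), 0.73), (array([543.5, -72.5,  25. ]), 0.26)]
slot_end [(array([543.9, -69.4,  28.5]), 0.72)]
wrist [ 296. -556.  373.] 408.53418383148795
```

View pics/top0.png

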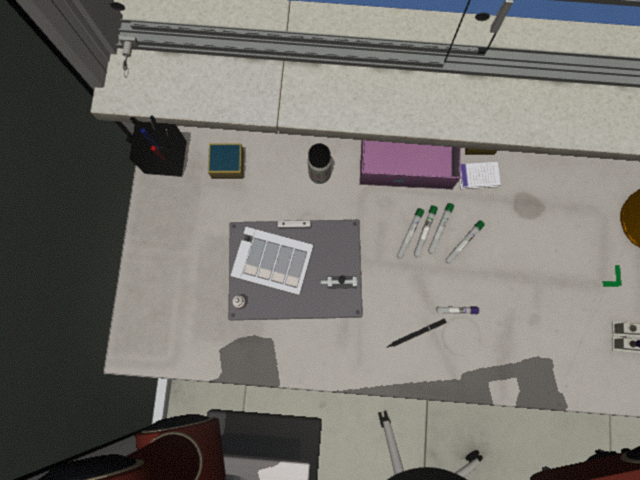

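View pics/scene0.png

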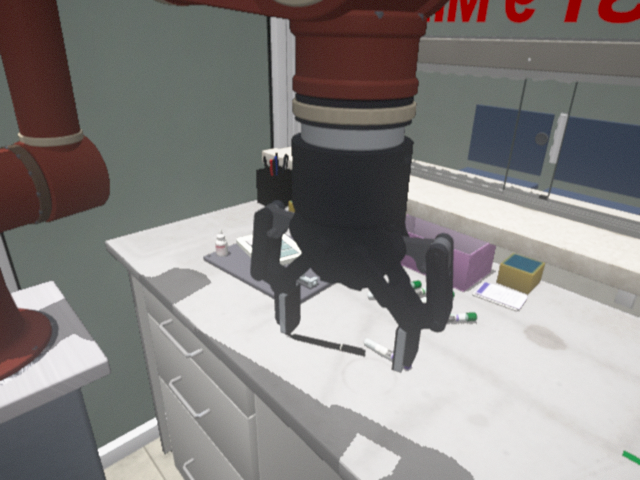

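View pics/wrist0.png

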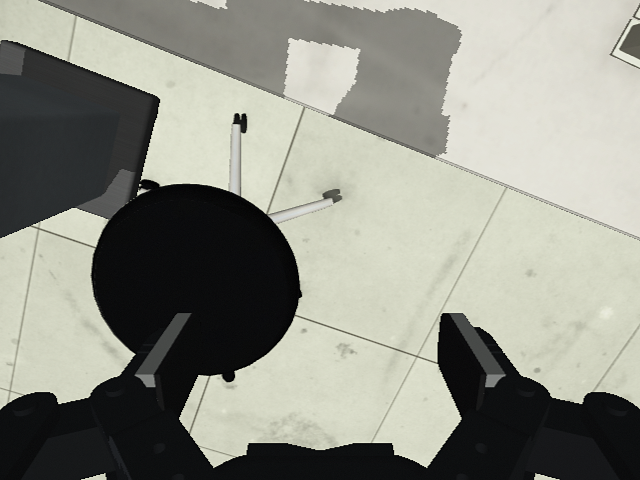

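The top view shows the jig (columns 229–361, rows 220–320), with the carrier turned clockwise on it. The fence is at (293,224), the bolt at (340,282) and the dropper at (238,300). I'll zoom in and get a coarse pose.

```bash
python3 - <<'E'
from h import *
p=manip.camera('top'); im=p['image'][205:335,215:375]
cv2.imwrite('pics/top0z.png',cv2.cvtColor(cv2.resize(im,None,fx=5,fy=5,interpolation=cv2.INTER_CUBIC),cv2.COLOR_RGB2BGR)[:600])
m=manip.silhouettes(p,'jig')[0]['mask']; r=cv2.minAreaRect(np.argwhere(m)[:,::-1].astype(np.float32)); b=cv2.boxPoints(r)
for q in b: print(q,back(p,*q,12).round(1))
c=manip.camera('wrist');print(np.array(c['R']).round(3))
s=manip.sense();print(s['ee_pos'],s['ee_rot'],s['t'])
E
```

```text
[226.34442 220.9768 ] [628.6  60.2  12. ]
[360.3908  218.66565] [ 657.  -227.4   12. ]
[362.1076 318.2395] [ 444.5 -245.3   12. ]
[228.06122 320.55066] [417.7  32.3  12. ]
[[ 0.357 -0.934 -0.001]
 [-0.888 -0.34   0.309]
 [-0.289 -0.11  -0.951]]
[ 222.98285651 -583.85682273  231.33008481] [ 3.14156222e+00 -2.32585198e-05  3.64805750e-01] 1.5
```

View pics/top0z.png

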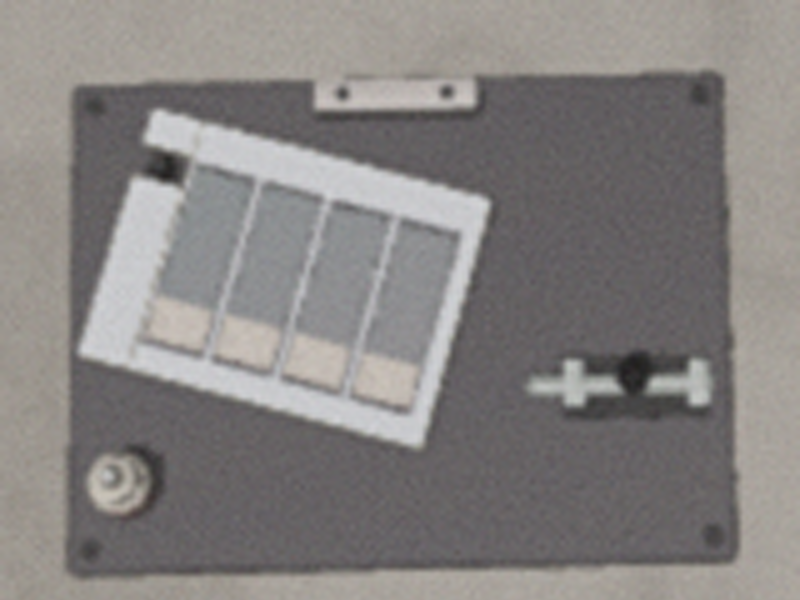

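Emit:
carry_out(series=[[3.19,-3.28,0.25,0,1],[3.19,-3.28,0.25,0,1],[3.19,-3.28,0.25,0,1],[3.19,-3.28,0.25,0,1],[3.19,-3.28,0.25,0,1],[3.19,-3.28,0.25,0,1],[3.19,-3.28,0.25,0,1],[3.19,-3.28,0.25,0,1],[3.19,-3.28,0.25,0,1],[3.19,-3.28,0.25,0,1],[0,0,0,0.13,1],[0,0,0,0.13,1]])

```text
t: 2.7
ee_pos: [410.5, -148.4, 205.8]
ee_rot: [3.138, -0.006, 0.095]
contact_force: [-0.8, 0.8, -1.1]
opening: 1.002
```

Emit:
carry_out(series=[[2.0,-3.5,0.5,0,1],[1.6,-3.0,0.5,0,1],[0,0,0,0,1],[0,0,0,0,1]])

```text
t: 3.1
ee_pos: [441.7, -77.8, 196.5]
ee_rot: [3.136, -0.008, 0.093]
contact_force: [0.3, 0.3, 0.0]
opening: 1.001
```

```bash
python3 - <<'E'
from h import *
s=manip.sense();print(s['ee_pos'],s['ee_rot'],s['contact_force'])
p=manip.camera('wrist'); save(p,'w1.png'); np.savez('w1.npz',**{k:np.array(p[k]) for k in ['image','range_z','K','R','t']})
print(p['K'],(-np.array(p['R']).T@np.array(p['t'])))
E
```

```text
[441.71626038 -77.75573833 196.49577203] [ 3.13588106 -0.00829858  0.09303592] [0.27975469 0.2829518  0.03147931]
[[408.53418383   0.         319.82257657]
 [  0.         408.53418383 236.5373924 ]
 [  0.           0.           1.        ]] [518.80694174 -70.17909026 339.07483784]
```

View pics/w1.png

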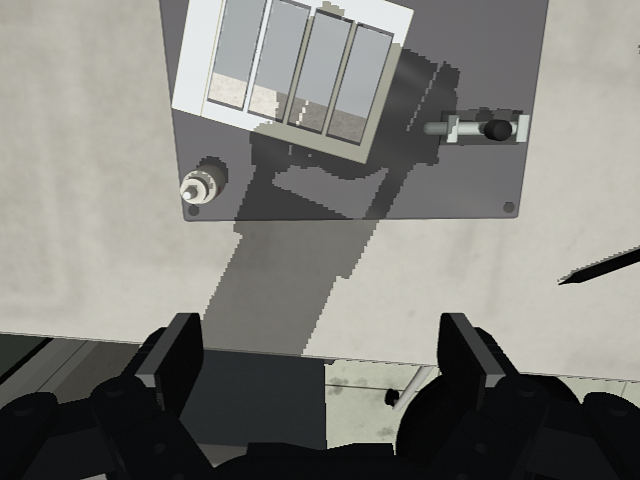

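The view shows only the near half of the jig: its near edge is at row 215, the bolt knob at (495,130) and the dropper at (200,185). I'll move forward to see the rest.

Emit:
carry_out(series=[[4,0.5,0,0,1],[3.5,0.5,0,0,1],[2.5,0,0,0,1],[0,0,0,0,1],[0,0,0,0,1]])

```text
t: 3.65
ee_pos: [543.1, -83.8, 197.2]
ee_rot: [3.134, -0.008, 0.085]
contact_force: [-0.0, -0.2, 0.2]
opening: 1.003
```

```bash
python3 - <<'E'
from h import *
s=manip.sense();print(s['t'],s['ee_pos'],s['ee_rot'],s['contact_force'])
p=manip.camera('wrist'); save(p,'w2.png'); np.savez('w2.npz',**{k:np.array(p[k]) for k in ['image','range_z','K','R','t']})
E
```

```text
3.65 [543.09486443 -83.7881708  197.2496252 ] [ 3.13441587 -0.00816549  0.08483691] [-0.0061972  -0.18054276  0.24692145]
```

View pics/w2.png

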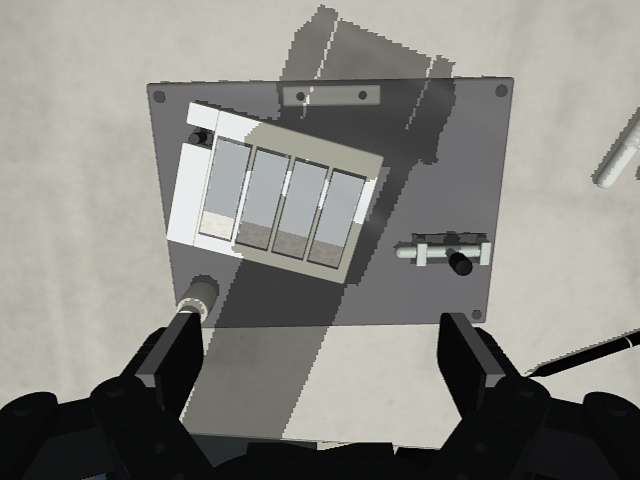

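The jig's far corners are at (148,84) and (513,78). The carrier's corners are at about (191,102), (383,157), (344,283) and (167,240). The peg is near (199,138), the fence runs (283–380,95), and the knob is at (460,263). I'll refine these and fit poses.

```bash
cat > fit.py <<'E'
from h import *
from scipy.optimize import least_squares
def load(f):
    d=np.load(f); return {k:d[k] for k in d.files}
def rot(a): return np.array([[np.cos(a),-np.sin(a)],[np.sin(a),np.cos(a)]])
def edges(p,lines,z):
    """lines: list of (P0,P1 px approx). returns refined pts by max gradient along normal"""
    g=cv2.GaussianBlur(cv2.cvtColor(p['image'],cv2.COLOR_RGB2GRAY).astype(np.float32),(0,0),1.0)
    out=[]
    for a,b in lines:
        a=np.array(a,float);b=np.array(b,float);d=(b-a)/np.linalg.norm(b-a);n=np.array([-d[1],d[0]])
        pts=[]
        for s in np.linspace(0.08,0.92,40):
            c=a+s*(b-a); k=np.arange(-5,5.01,0.25)
            q=(c+k[:,None]*n).astype(np.float32)
            v=cv2.remap(g,q[:,0].reshape(1,-1),q[:,1].reshape(1,-1),cv2.INTER_LINEAR)[0]
            gr=np.abs(np.gradient(v)); i=gr.argmax()
            if gr[i]>1.5: pts.append(c+k[i]*n)
        pts=np.array(pts)
        vx,vy,x0,y0=cv2.fitLine(pts.astype(np.float32),cv2.DIST_HUBER,0,0.01,0.01).ravel()
        r=(pts-[x0,y0])@np.array([-vy,vx]); good=np.abs(r)<1
        out.append((np.array([x0,y0]),np.array([vx,vy]),good.sum()))
    return out
def inter(l,m):
    s=np.linalg.solve(np.c_[l[1],-m[1]],m[0]-l[0]); return l[0]+s[0]*l[1]
E
cat > a.py <<'E'
from fit import *
p=load('w2.npz')
J=[(148,84),(513,78),(484,322)]
C=[(191,102),(383,157),(344,283),(167,240)]
le=edges(p,[(J[0],J[1]),(J[1],J[2]),((215,326),(435,323)),((149,90),(166,232))],12)
print([l[2] for l in le])
Jc=[inter(le[3],le[0]),inter(le[0],le[1]),inter(le[1],le[2]),inter(le[2],le[3])]
jw=np.array([back(p,*q,12)[:2] for q in Jc]); print(np.round(Jc,1).tolist(),jw.round(1).tolist())
mod=np.array([(90,100),(90,-180),(-120,-180),(-120,100)],float)
def fitp(mod,w):
    r=least_squares(lambda x:((rot(x[2])@mod.T).T+x[:2]-w).ravel(),[w[:,0].mean(),w[:,1].mean(),0]); return r.x,np.abs(r.fun).max(),r.fun.reshape(-1,2)
j,e,f=fitp(mod,jw);print('jig',j.round(3),f.round(1).tolist())
lc=edges(p,[(C[0],C[1]),(C[1],C[2]),(C[2],C[3]),((182,145),C[3])],26)
print([l[2] for l in lc])
Cc=[inter(lc[0],lc[3]),inter(lc[0],lc[1]),inter(lc[1],lc[2]),inter(lc[2],lc[3])]
cw=np.array([back(p,*q,26)[:2] for q in Cc]);print(np.round(Cc,1).tolist())
c,e,f=fitp(np.array([(21,18),(21,-132),(-89,-132),(-89,18)],float),cw);print('car',c.round(3),f.round(1).tolist())
loc=rot(-j[2])@(c[:2]-j[:2]);print('car in jig',loc.round(1),c[2]-j[2],'rel peg',loc-[50,60])
def jp(x,y,z): return np.r_[rot(j[2])@[x,y]+j[:2],z]
def cp(x,y,z): return np.r_[rot(c[2])@[x,y]+c[:2],z]
im=cv2.cvtColor(p['image'],cv2.COLOR_RGB2BGR)
im=cv2.resize(im,None,fx=2,fy=2)
for q,col in [(jp(50,60,36),(0,0,255)),(jp(71,-5,34),(0,255,0)),(jp(71,-75,34),(0,255,0)),(jp(-46,-140,57.5),(0,255,255)),(jp(-46,-95,19.5),(255,0,0)),(cp(-2,-4,26),(255,0,255)),(cp(-89,-117,26),(255,0,255))]+[(cp(*m,26),(0,128,255)) for m in [(21,18),(21,-132),(-89,-132),(-89,18)]]:
    u=proj(p,q); cv2.circle(im,tuple(int(round(a*2+.5)) for a in u),3,col,1); print(q.round(1),u.round(1))
cv2.imwrite('pics/w2o.png',im[120:720,260:1060])
E
python3 a.py
```

```text
[np.int64(31), np.int64(40), np.int64(40), np.int64(38)]
[[145.1999969482422, 82.19999694824219], [514.2000122070312, 76.30000305175781], [485.0, 322.79998779296875], [178.8000030517578, 328.5]] [[627.2, 53.3], [654.9, -222.2], [447.9, -243.4], [419.7, 32.1]]
jig [ 5.48304e+02 -5.37220e+01  1.01000e-01] [[0.5, 1.6], [1.1, -1.5], [-0.8, -1.6], [-0.9, 1.5]]
[np.int64(40), np.int64(40), np.int64(40), np.int64(40)]
[[189.39999389648438, 101.30000305175781], [383.6000061035156, 156.5], [342.79998779296875, 283.5], [165.60000610351562, 238.6999969482422]]
car [ 5.93217e+02  3.03300e+00 -1.86000e-01] [[0.6, 0.5], [0.4, -0.7], [-0.7, -0.5], [-0.4, 0.7]]
car in jig [50.4 51.9] -0.28730265493433094 rel peg [ 0.42645626 -8.08302779]
[592.  11.  36.] [193.  137.4]
[619.4 -51.5  34. ] [281.8 105.4]
[ 626.5 -121.2   34. ] [380.1 103.7]
[ 516.7 -197.7   57.5] [467.6 267.2]
[ 512.2 -152.9   19.5] [397.6 251.1]
[ 5.905e+02 -5.000e-01  2.600e+01] [212.4 139.8]
[484.1 -95.5  26. ] [326.1 280. ]
[617.2  16.8  26. ] [188.7 100.3]
[ 589.5 -130.6   26. ] [384.5 156. ]
[ 481.4 -110.2   26. ] [343.4 284.3]
[509.1  37.2  26. ] [164.8 239.1]
```

View pics/w2o.png

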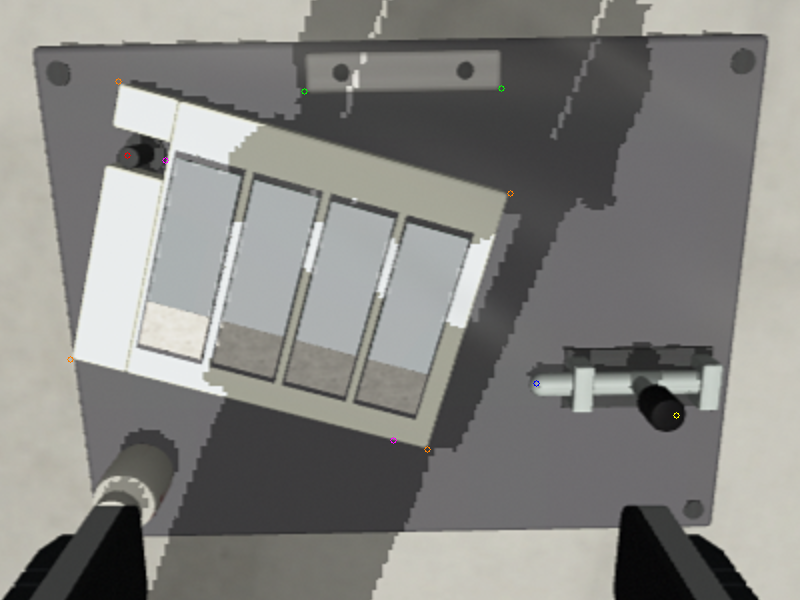

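```bash
cat > b.py <<'E'
from a import *
print('-----')
for q in [(450,180),(300,310),(200,320),(430,120),(560,300),(60,300)]:
    print(q,back(p,*q).round(1), p['range_z'][q[1],q[0]])
for q in [(460,262),(459,266),(461,260),(220,125),(330,90),(199,138),(195,137)]: print('pt',q,back(p,*q).round(1))
E
python3 b.py | sed -n '/-----/,$p'
python3 - <<'E'
import sys; sys.path.insert(0,'.')
import os; os.chdir('.')
from fit import *
p=load('w2.npz'); im=cv2.cvtColor(p['image'],cv2.COLOR_RGB2BGR)
a=cv2.resize(im[225:300,385:500],None,fx=6,fy=6,interpolation=cv2.INTER_CUBIC)
b=cv2.resize(im[95:160,160:260],None,fx=6,fy=6,interpolation=cv2.INTER_CUBIC)
cv2.imwrite('pics/z_bolt.png',a);cv2.imwrite('pics/z_peg.png',b)
E
```

```text
-----
(450, 180) [ 573.4 -188.6   10.9] 331.17365
(300, 310) [447.1 -75.7  11.8] 364.63446
(200, 320) [448.5   4.3  44. ] 331.01993
(430, 120) [ 618.3 -164.5   11.5] 316.39117
(560, 300) [ 4.705e+02 -3.137e+02 -1.000e-01] 376.44662
(60, 300) [ 4.330e+02  1.436e+02 -3.000e-01] 373.46103
pt (460, 262) [ 520.5 -190.9   58.1]
pt (459, 266) [ 516.5 -191.7   55.9]
pt (461, 260) [ 521.7 -191.9   56.8]
pt (220, 125) [601.6  -5.6  24.1]
pt (330, 90) [632.8 -84.8  31. ]
pt (199, 138) [591.7   7.3  34. ]
pt (195, 137) [592.3   9.8  35.3]
```

View pics/z_bolt.png

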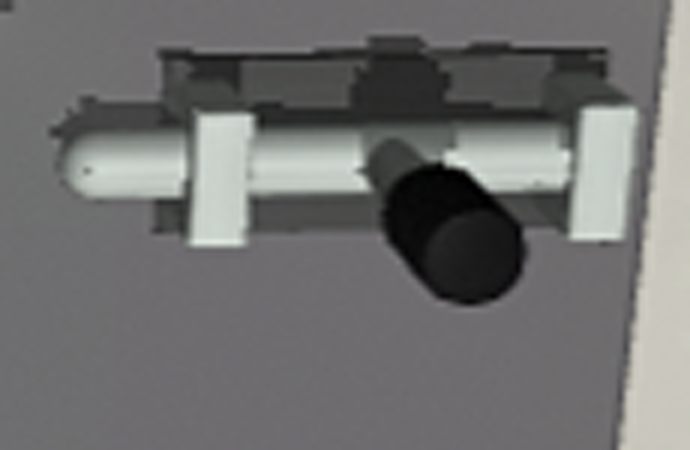

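View pics/z_peg.png

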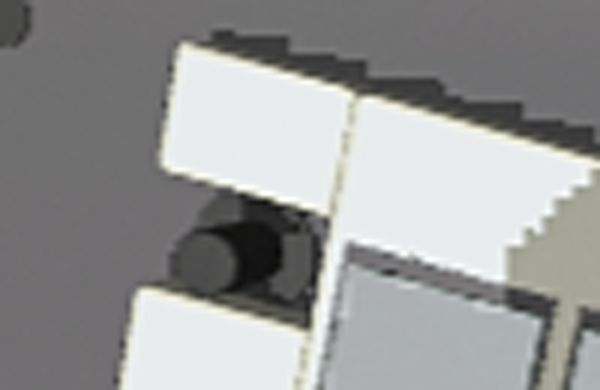

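Estimates so far:
- **Jig:** (548.3, -53.7), yaw 0.101.
- **Carrier:** about 0.29 rad clockwise of square, with the slot end 7.6 mm short of the peg.
- **Height check:** the range image puts the plate at 11–12 mm and the carrier top at about 25 mm, which agrees with the text.

Next I go to the right edge, aligned with the carrier and with the fingers shut.

Emit:
carry_out(series=[[0.2,3.3,0,0,-1],[0.2,3.3,0,0,-1],[0,0,0,0.14,-1],[0,0,0,0.13,-1],[0,0,4,0,-1],[0,0,4,0,-1],[0,0,3,0,-1],[0,0,0,0,-1],[0,0,0,0,-1]])

```text
t: 4.6
ee_pos: [547.6, -157.7, 90.7]
ee_rot: [3.134, -0.018, -0.205]
contact_force: [0.0, 0.0, 0.6]
opening: 0.001
```

```bash
python3 - <<'E'
from h import *
s=manip.sense();print(s['t'],s['ee_pos'],s['ee_rot'],s['contact_force'],s['opening'])
p=manip.camera('wrist'); save(p,'w3.png'); np.savez('w3.npz',**{k:np.array(p[k]) for k in ['image','range_z','K','R','t']})
E
```

```text
4.6 [ 547.55114628 -157.7218596    90.68727616] [ 3.13400462 -0.01796603 -0.20491876] [0.02414959 0.01985165 0.6216028 ] 0.0007380291938976252
```

View pics/w3.png

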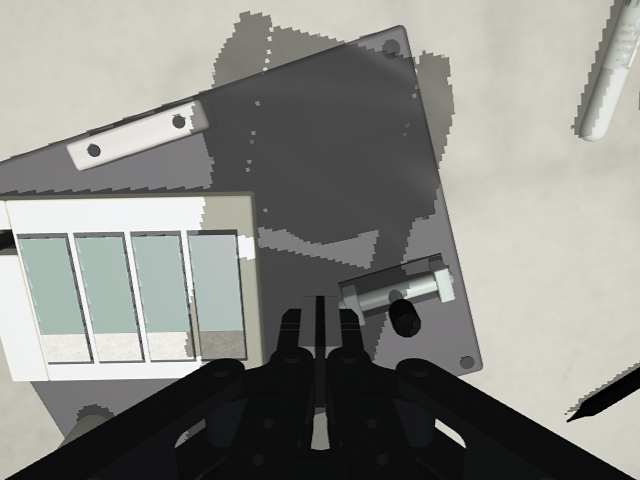

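The shut fingers (columns 285–358, row 300) stand between the carrier's right edge (column about 255) and the bolt, with clear plate below. Descending.

Emit:
carry_out(series=[[0.3,-0.3,4,-0.02,-1],[0,0,2.6,0,-1],[0,0,0.5,0,-1],[0,0,0,0,-1]])

```text
t: 5.05
ee_pos: [558.8, -159.4, 29.2]
ee_rot: [3.13, -0.035, -0.184]
contact_force: [0.5, 0.2, -0.4]
opening: -0.001
```

Emit:
carry_out(series=[[-0.4,0,0.5,0,-1],[-0.2,0,0.4,0,-1],[0,0,0.3,0,-1],[0,0,0,0,-1]])

```text
t: 5.45
ee_pos: [556.6, -160.1, 22.7]
ee_rot: [3.128, -0.044, -0.184]
contact_force: [0.2, -0.1, 0.1]
opening: 0.002
```

Emit:
carry_out(series=[[-0.2,0,0.4,0,-1],[-0.1,0,0.4,0,-1],[0,0,0.2,0,-1],[0,0,0,0,-1]])

```text
t: 5.85
ee_pos: [554.4, -159.9, 12.4]
ee_rot: [3.127, -0.046, -0.184]
contact_force: [0.1, -0.3, -0.0]
opening: 0.002
```

Emit:
carry_out(series=[[0,0,-0.4,0,-1],[0,0,0,0,-1],[0,0,0,0,-1]])

```text
t: 6.15
ee_pos: [554.2, -159.8, 16.6]
ee_rot: [3.127, -0.045, -0.184]
contact_force: [-0.2, -0.9, -0.3]
opening: -0.001
```

```bash
python3 - <<'E'
from h import *
for i in range(2):
    p=manip.camera('wrist'); s=manip.sense();print(s['t'],s['ee_pos'],s['ee_rot'],s['contact_force'])
save(p,'w4.png')
E
```

```text
6.2 [ 554.32060258 -159.8317324    16.77601109] [ 3.1272278  -0.04571853 -0.18420449] [ 0.98574774  0.0425108  -0.12101   ]
6.25 [ 554.30204144 -159.85151361   16.74046365] [ 3.12721188 -0.04567633 -0.18425936] [ 0.32526724 -0.05920093  0.14236397]
```

View pics/w4.png

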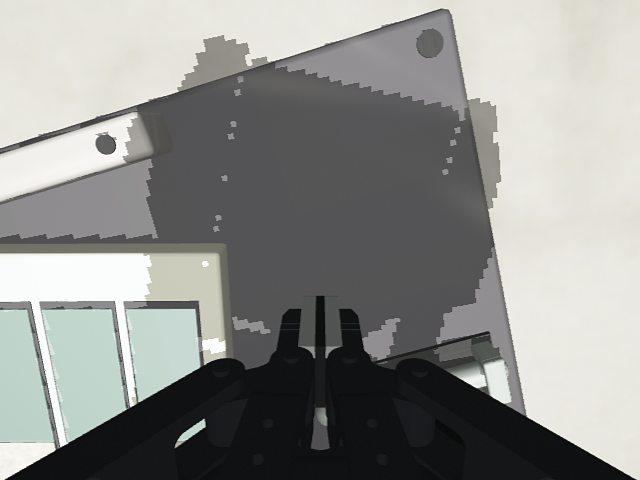

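The tips are down at z = 16.7 mm beside the carrier, whose edge is at column about 225. Approaching along the carrier's +y, which is tool -y.

Emit:
carry_out(series=[[0,-0.5,0,0,-1],[0,-0.5,0,0,-1],[0,-0.4,0,0,-1],[0,0,0,0,-1],[0,0,0,0,-1]])

```text
t: 6.75
ee_pos: [557.1, -144.4, 16.4]
ee_rot: [3.127, -0.045, -0.184]
contact_force: [-0.7, 0.4, 0.5]
opening: -0.001
```

```bash
python3 - <<'E'
from h import *
p=manip.camera('wrist'); s=manip.sense();print(s['t'],s['ee_pos'],s['ee_rot'],s['contact_force'])
save(p,'w5.png')
E
```

```text
6.8 [ 557.04192094 -144.44961128   16.42523001] [ 3.12750572 -0.04541159 -0.18392296] [ 0.45972764 -0.27303417  0.23136139]
```

View pics/w5.png

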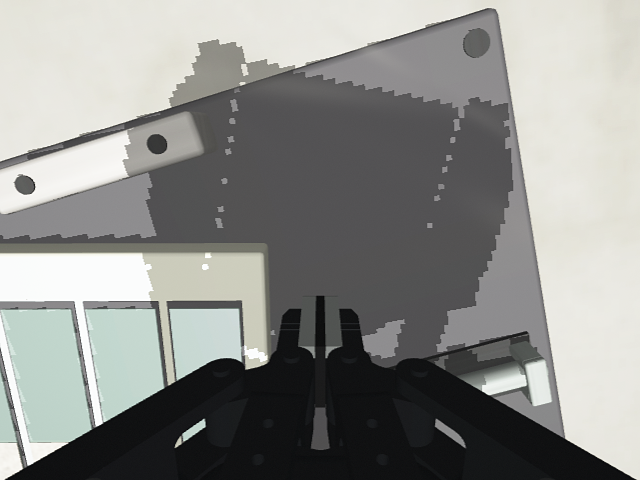

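The edge (column about 270) is now a few mm from the finger (column about 281). I'll continue slowly and watch the force.

Emit:
carry_out(series=[[0,-0.1,0,0,-1],[0,-0.1,0,0,-1],[0,-0.1,0,0,-1],[0,-0.1,0,0,-1],[0,-0.1,0,0,-1],[0,-0.1,0,0,-1]])

```text
t: 7.4
ee_pos: [558.2, -138.5, 16.4]
ee_rot: [3.127, -0.046, -0.185]
contact_force: [0.0, 0.3, -0.1]
opening: -0.001
```

Emit:
carry_out(series=[[0,-0.1,0,0,-1],[0,-0.1,0,0,-1],[0,-0.1,0,0,-1]])

```text
t: 7.7
ee_pos: [558.9, -135.7, 16.4]
ee_rot: [3.127, -0.046, -0.184]
contact_force: [0.4, -1.1, -0.8]
opening: 0.004
```

Emit:
carry_out(series=[[0,-0.1,0,0,-1],[0,-0.1,0,0,-1]])

```text
t: 7.9
ee_pos: [559.4, -133.8, 16.5]
ee_rot: [3.126, -0.046, -0.184]
contact_force: [-0.2, -0.0, -0.3]
opening: 0.001
```

Emit:
carry_out(series=[[0,-0.1,0,0,-1],[0,-0.1,0,0,-1]])

```text
t: 8.1
ee_pos: [559.8, -131.8, 16.5]
ee_rot: [3.126, -0.046, -0.184]
contact_force: [0.0, -1.7, 0.0]
opening: -0.0
```

```bash
python3 - <<'E'
from h import *
p=manip.camera('wrist'); s=manip.sense();print(s['t'],s['ee_pos'],s['ee_rot'],s['contact_force'])
save(p,'w6.png')
E
```

```text
8.15 [ 559.83782641 -131.61686955   16.48101605] [ 3.12620915 -0.04626613 -0.18436885] [ 0.33096655 -0.3925826  -0.02342945]
```

View pics/w6.png

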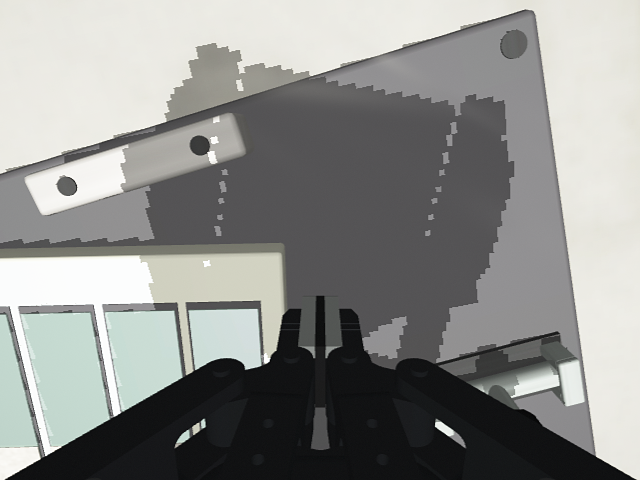

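The edge has gone from column 268 to only 284, where about 301 would be expected if the carrier hadn't moved. So it has been pushed about 6–7 mm. Creeping on until the peg is felt.

Emit:
carry_out(series=[[0,-0.1,0,0,-1]])

```text
t: 8.25
ee_pos: [560.1, -130.6, 16.5]
ee_rot: [3.126, -0.046, -0.184]
contact_force: [-0.2, 0.3, 0.2]
opening: -0.008
```

Emit:
carry_out(series=[[0,-0.1,0,0,-1]])

```text
t: 8.35
ee_pos: [560.1, -130.2, 16.5]
ee_rot: [3.125, -0.046, -0.184]
contact_force: [-0.9, -5.4, 0.4]
opening: -0.002
```

Emit:
carry_out(series=[[0,-0.1,0,0,-1]])

```text
t: 8.45
ee_pos: [560.2, -130.2, 16.6]
ee_rot: [3.122, -0.046, -0.183]
contact_force: [-1.5, -6.0, -0.0]
opening: 0.001
```

The peg is felt at about 6 N, with motion stopped. Backing off, rising and looking again.

Emit:
carry_out(series=[[0,0.3,0,0,-1],[0,0.5,0,0,-1],[0,0.6,0,0,-1],[0,0,-2,0,-1],[0,0,-4,0,-1],[-1,0,-4,-0.14,-1],[-3,0,-4,-0.14,-1],[-1,-4,-2,0,-1],[0,0,0,0,-1],[0,0,0,0,-1]])

```text
t: 9.45
ee_pos: [494.5, -98.6, 178.8]
ee_rot: [3.117, -0.039, 0.105]
contact_force: [-0.3, 0.7, -1.0]
opening: -0.002
```

```bash
python3 - <<'E'
from h import *
p=manip.camera('wrist'); s=manip.sense();print(s['t'],s['ee_pos'],s['ee_rot'],s['contact_force'])
save(p,'w7.png'); np.savez('w7.npz',**{k:np.array(p[k]) for k in ['image','range_z','K','R','t']})
E
```

```text
9.5 [494.60776298 -98.61199583 178.60716022] [ 3.11719234 -0.03840457  0.10475461] [0.91917297 0.20894274 0.20118841]
```

View pics/w7.png

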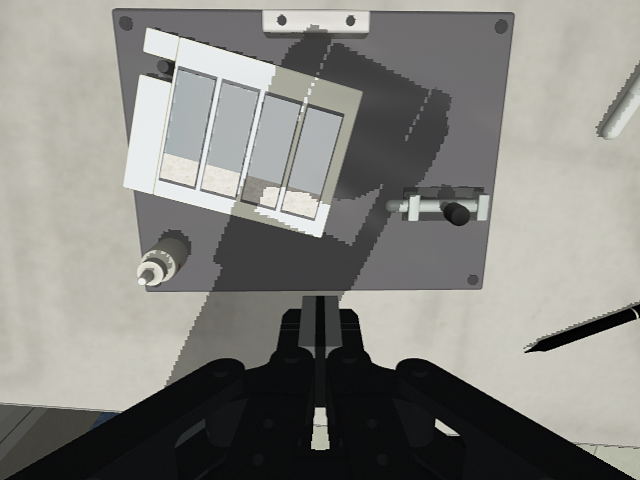

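The whole scene is in view: jig corners (113,10), (514,13) and (484,289), and carrier corners (147,28), (363,92), (322,237) and (124,187). The peg is at the slot end and everything else stands as before. Refitting poses.

```bash
cat > pose.py <<'E'
from fit import *
jm=np.array([(90,100),(90,-180),(-120,-180),(-120,100)],float); cm=np.array([(21,18),(21,-132),(-89,-132),(-89,18)],float)
def fitp(mod,w):
    # similarity residual: scale free (calibration) 
    r=least_squares(lambda x:(x[3]*(rot(x[2])@mod.T).T+x[:2]-w).ravel(),[w[:,0].mean(),w[:,1].mean(),0,1]); return r.x,np.abs(r.fun).max()
def run(p,J,C,out=None):
    """J: 4 segments far,right,near,left ; C same"""
    res=[]
    for S,z,m in ((J,12,jm),(C,26,cm)):
        l=edges(p,S,z); q=[inter(l[3],l[0]),inter(l[0],l[1]),inter(l[1],l[2]),inter(l[2],l[3])]
        w=np.array([back(p,*a,z)[:2] for a in q]); x,e=fitp(m,w); print(x.round(4),'err',round(e,2),[int(k[2]) for k in l]); res.append(x)
    j,c=res; loc=rot(-j[2])@(c[:2]-j[:2])/j[3]; print('car origin rel peg in jig',(loc-[50,60]).round(1),'yaw rel',round(c[2]-j[2],4))
    return j,c
def W(x,a): return rot(x[2])@np.array(a)*x[3]+x[:2]
E
python3 - <<'E'
from pose import *
p=load('w7.npz')
j,c=run(p,[((113,10),(258,10)),((514,13),(484,289)),((160,291),(484,289)),((115,30),(126,118))],[((147,28),(363,92)),((363,92),(322,237)),((322,237),(124,187)),((139,80),(124,187))])
print('push',W(c,(-89,-117)),'corner',W(c,(-89,-132)),'knob',W(j,(-46,-140)),'tip',W(j,(-46,-95)),'sq push',W(j,(-39,-57)),'drop',back(p,146,276))
im=cv2.cvtColor(p['image'],cv2.COLOR_RGB2BGR)
cv2.imwrite('pics/z7.png',cv2.resize(im[20:100,110:210],None,fx=6,fy=6,interpolation=cv2.INTER_CUBIC))
E
```

```text
[ 5.478822e+02 -5.413880e+01  1.029000e-01  9.899000e-01] err 0.35 [40, 40, 39, 40]
[ 5.915677e+02  1.031740e+01 -1.649000e-01  9.914000e-01] err 0.22 [40, 40, 40, 40]
car origin rel peg in jig [0.6 0.2] yaw rel -0.2677
push [485.48697259 -89.62670312] corner [ 483.0461395  -104.29674962] knob [ 516.81556388 -196.66975801] tip [ 512.2419973  -152.35897865] sq push [ 515.2726623 -114.2295435] drop [458.52828456   9.1361853   70.69155181]
```

View pics/z7.png

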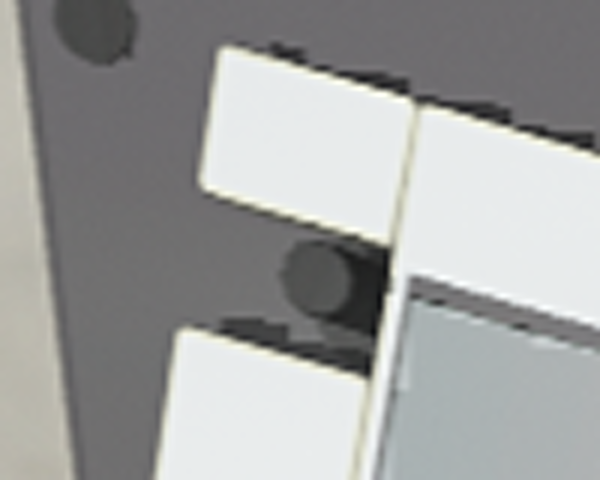

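Slot end is on the peg (origin within 0.6 mm of its place), yaw -0.268 from square. The scale factor 0.99 appears in both fits, so it is calibration. Now to the near edge.

Emit:
carry_out(series=[[-1.6,-1.4,0,0,-1],[-1.6,-1.4,0,0,-1],[0,0,2.5,0,-1],[0,0,3.5,0,-1],[0,0,3,0,-1],[0,0,1.5,0,-1],[0,0,0,0,-1],[0,0,0,0,-1]])

```text
t: 10.3
ee_pos: [460.7, -78.4, 60.3]
ee_rot: [3.123, -0.026, 0.099]
contact_force: [-0.1, -0.7, -0.2]
opening: 0.0
```

Emit:
carry_out(series=[[0,0,1.5,0,-1],[0,0,1.2,0,-1],[0,0,0.7,0,-1],[0,0,0.3,0,-1],[0,0,0,0,-1],[0,0,0,0,-1]])

```text
t: 10.9
ee_pos: [465.2, -80.8, 25.3]
ee_rot: [3.121, -0.031, 0.098]
contact_force: [-0.4, 0.3, 0.7]
opening: -0.003
```

```bash
python3 - <<'E'
from h import *
p=manip.camera('wrist'); s=manip.sense();print(s['t'],s['ee_pos'],s['ee_rot'],s['contact_force'])
save(p,'w8.png'); np.savez('w8.npz',**{k:np.array(p[k]) for k in ['image','range_z','K','R','t']})
E
```

```text
10.95 [465.26526424 -80.82527337  25.45835871] [ 3.12113025 -0.03128291  0.09760617] [ 0.38633205  0.44362777 -0.21002527]
```

View pics/w8.png

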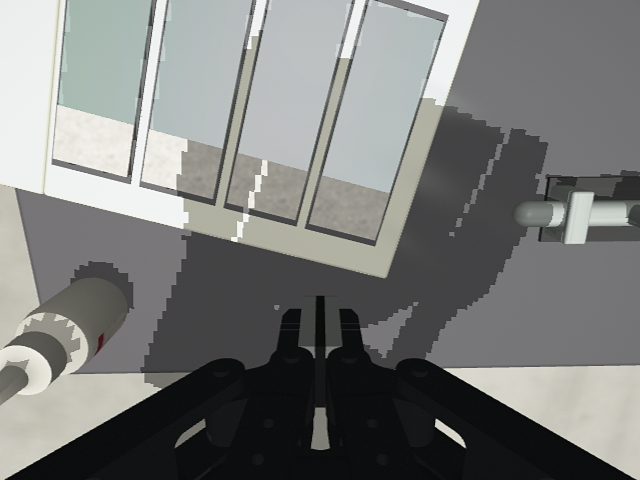

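The fingers (columns 282–360, front at row about 300) stand in front of the near edge by the free corner (385,278). The push point is at about (350,268), in line with the right finger's front corner. Lowering the last bit.

Emit:
carry_out(series=[[0,0,0.4,0,-1],[0,0,0.3,0,-1],[0,0,0,0,-1],[0,0,0,0,-1]])

```text
t: 11.35
ee_pos: [466.4, -81.1, 19.0]
ee_rot: [3.12, -0.033, 0.098]
contact_force: [1.1, 0.1, 1.2]
opening: 0.005
```

Emit:
carry_out(series=[[0.2,0.05,0,0,-1],[0.2,0.05,0,0,-1],[0.2,0.1,0,0,-1],[0.15,0.1,0,0,-1],[0.15,0.12,0,0,-1],[0.15,0.12,0,0,-1]])

```text
t: 11.95
ee_pos: [477.7, -85.8, 19.4]
ee_rot: [3.12, -0.032, 0.098]
contact_force: [-1.2, -1.1, 0.7]
opening: -0.002
```

Emit:
carry_out(series=[[0.15,0.12,0,0,-1],[0.15,0.12,0,0,-1],[0.15,0.12,0,0,-1],[0.15,0.12,0,0,-1]])

```text
t: 12.35
ee_pos: [484.2, -90.5, 19.4]
ee_rot: [3.12, -0.031, 0.098]
contact_force: [-1.5, -0.4, -0.8]
opening: 0.003
```

```bash
python3 - <<'E'
from h import *
p=manip.camera('wrist'); s=manip.sense();print(s['t'],s['ee_pos'],s['ee_rot'],s['contact_force'])
save(p,'w9.png'); np.savez('w9.npz',**{k:np.array(p[k]) for k in ['image','range_z','K','R','t']})
E
```

```text
12.4 [484.5130568  -90.63577683  19.53170906] [ 3.12017232 -0.03114316  0.09783892] [-0.61853965  0.65566982 -0.36554925]
```

View pics/w9.png

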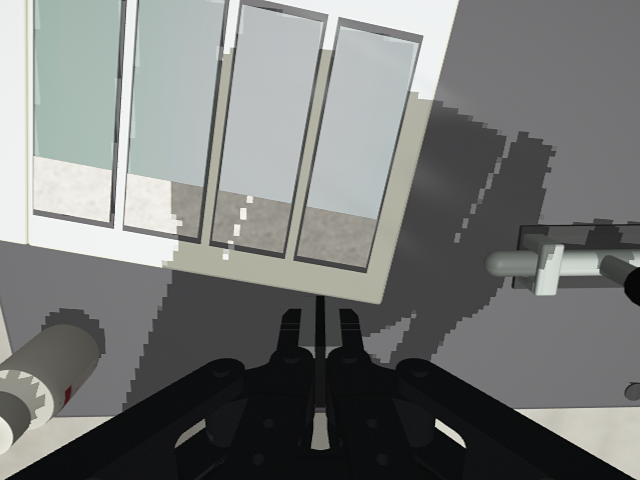

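The carrier is turning: its near edge now slopes about 9°, against 13.6° before. Continuing.

Emit:
carry_out(series=[[0.15,0.12,0,0,-1],[0.15,0.12,0,0,-1],[0.15,0.12,0,0,-1],[0.15,0.12,0,0,-1],[0.15,0.12,0,0,-1]])

```text
t: 12.9
ee_pos: [493.2, -96.2, 19.8]
ee_rot: [3.12, -0.031, 0.098]
contact_force: [-1.0, -0.4, -0.1]
opening: 0.001
```

Emit:
carry_out(series=[[0.15,0.12,0,0,-1],[0.15,0.12,0,0,-1]])

```text
t: 13.1
ee_pos: [496.7, -98.5, 20.0]
ee_rot: [3.12, -0.031, 0.098]
contact_force: [-0.2, -0.6, -1.1]
opening: -0.001
```

```bash
python3 - <<'E'
from h import *
p=manip.camera('wrist'); s=manip.sense();print(s['t'],s['ee_pos'],s['ee_rot'],s['contact_force'])
save(p,'w10.png'); np.savez('w10.npz',**{k:np.array(p[k]) for k in ['image','range_z','K','R','t']})
E
```

```text
13.15 [497.02099848 -98.59150905  20.06963964] [ 3.12015498 -0.03173567  0.09787994] [-0.98026033 -0.91126995  0.21262046]
```

View pics/w10.png

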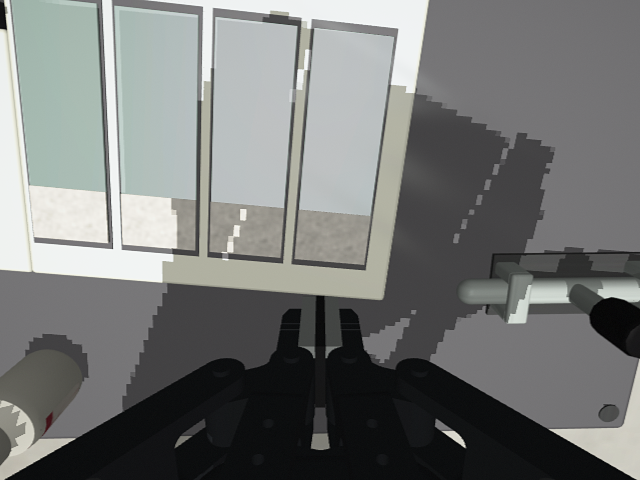

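About 4–5° remain, roughly 6–10 mm. Slower now.

Emit:
carry_out(series=[[0.1,0.08,0,0,-1],[0.1,0.08,0,0,-1],[0.1,0.08,0,0,-1]])

```text
t: 13.45
ee_pos: [500.1, -100.8, 20.1]
ee_rot: [3.12, -0.031, 0.098]
contact_force: [-2.6, -1.2, 1.2]
opening: -0.001
```

Emit:
carry_out(series=[[0.1,0.07,0,0,-1],[0.1,0.07,0,0,-1]])

```text
t: 13.65
ee_pos: [501.1, -102.2, 19.8]
ee_rot: [3.121, -0.027, 0.098]
contact_force: [-3.9, -1.4, 1.8]
opening: 0.001
```

```bash
python3 - <<'E'
from h import *
p=manip.camera('wrist'); s=manip.sense();print(s['t'],s['ee_pos'],s['ee_rot'],s['contact_force'])
save(p,'w11.png'); np.savez('w11.npz',**{k:np.array(p[k]) for k in ['image','range_z','K','R','t']})
E
```

```text
13.7 [ 501.1435869 -102.3253071   19.7852765] [ 3.12042031 -0.02717141  0.09816683] [-4.64236585 -1.43388596  1.61340976]
```

View pics/w11.png

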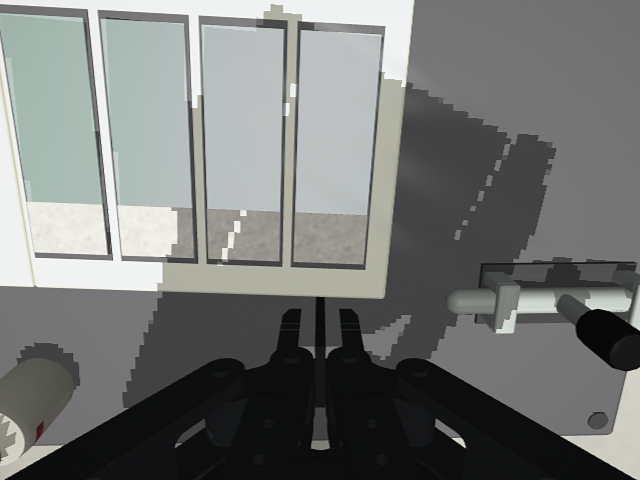

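Resistance is felt (about 4.7 N) while roughly 2° remain. Before pressing on I'll measure where the carrier is.

```bash
cat > corner.py <<'E'
from pose import *
J=np.array([547.88,-54.14,0.1029,0.99])
def jig(w): return rot(-J[2])@(np.array(w)-J[:2])
def ana(f,near,right):
    p=load(f); l=edges(p,[near,right],26)
    k=inter(l[0],l[1]); w=jig(back(p,*k,26)[:2])
    def dirn(ln):
        a=jig(back(p,*(ln[0]-40*ln[1]),26)[:2]);b=jig(back(p,*(ln[0]+40*ln[1]),26)[:2]); return b-a
    d=dirn(l[0]); e=dirn(l[1])
    print(f,[int(x[2]) for x in l],'corner jig',w.round(1),'near yaw',np.arctan(-d[0]/d[1]).round(4),'right yaw',np.arctan(e[1]/e[0]).round(4))
    # bolt base / plate edge check
    return p,w
E
python3 - <<'E'
from corner import *
p,w=ana('w11.npz',((5,287),(160,291)),((412,10),(384,297)))
p,w=ana('w11.npz',((170,292),(375,298)),((412,10),(384,297)))
p,w=ana('w10.npz',((170,283),(375,298)),((427,10),(384,297)))
p=load('w11.npz')
for n,q in [('sq corner',(-39,-72,26)),('tip',(-46,-95,19.5)),('knob',(-46,-140,57.5)),('jigcorner',(-120,-180,12))]:
    x=rot(J[2])@np.array(q[:2])*J[3]+J[:2]; print(n,proj(p,np.r_[x,q[2]]).round(1))
E
```

```text
w11.npz [39, 40] corner jig [-41.6 -66.8] near yaw -0.0517 right yaw -0.0529
w11.npz [40, 40] corner jig [-41.6 -66.8] near yaw -0.0527 right yaw -0.0529
w10.npz [40, 40] corner jig [-46.3 -62.3] near yaw -0.1029 right yaw -0.1023
sq corner [396.1 290.8]
tip [450.3 299.6]
knob [638.3 352. ]
jigcorner [612.9 435.6]
```

The carrier slid about 4 mm along the slot, so its far edge touches the fence's left end, with 0.052 rad left to turn. It should now pivot there to flush. I'll push gently straight ahead.

Emit:
carry_out(series=[[0.1,0,0,0,-1]])

```text
t: 13.8
ee_pos: [501.3, -102.3, 19.5]
ee_rot: [3.12, -0.025, 0.098]
contact_force: [-5.8, -1.6, 2.0]
opening: 0.001
```

Emit:
carry_out(series=[[0.1,0,0,0,-1],[0.1,0,0,0,-1]])

```text
t: 14.0
ee_pos: [501.5, -102.3, 18.9]
ee_rot: [3.121, -0.02, 0.098]
contact_force: [-6.0, -2.4, 2.5]
opening: 0.002
```

```bash
python3 - <<'E'
from corner import *
p=manip.camera('wrist'); s=manip.sense();print(s['t'],s['ee_pos'],s['ee_rot'],s['contact_force'])
save(p,'w12.png'); np.savez('w12.npz',**{k:np.array(p[k]) for k in ['image','range_z','K','R','t']})
ana('w12.npz',((170,292),(375,298)),((412,10),(384,297)))
E
```

```text
14.05 [ 501.52794756 -102.3229297    18.89157323] [ 3.12074572 -0.01994996  0.09851407] [-6.52267922 -1.36787149  2.20678179]
w12.npz [40, 40] corner jig [-41.  -67.7] near yaw -0.0423 right yaw -0.0418
```

Emit:
carry_out(series=[[0.1,0.1,-0.05,0,-1],[0.1,0.1,-0.05,0,-1]])

```text
t: 14.25
ee_pos: [502.4, -104.1, 19.1]
ee_rot: [3.121, -0.017, 0.099]
contact_force: [-2.9, -1.9, -0.1]
opening: -0.001
```

```bash
python3 - <<'E'
from corner import *
p=manip.camera('wrist'); s=manip.sense();print(s['t'],s['ee_pos'],s['ee_rot'],s['contact_force'])
save(p,'w13.png'); np.savez('w13.npz',**{k:np.array(p[k]) for k in ['image','range_z','K','R','t']})
ana('w13.npz',((170,294),(375,298)),((409,10),(384,297)))
E
```

```text
14.3 [ 502.53377135 -104.25086994   19.11120846] [ 3.12096942 -0.01705211  0.0985853 ] [-4.35269882 -1.85707753 -1.14547976]
w13.npz [40, 40] corner jig [-39.8 -69.7] near yaw -0.0237 right yaw -0.0222
```

Moving with the carrier works: 0.023 rad left and the force is lower.

Emit:
carry_out(series=[[0.08,0.1,-0.02,0,-1],[0.06,0.07,0,0,-1]])

```text
t: 14.5
ee_pos: [503.3, -105.9, 19.0]
ee_rot: [3.121, -0.015, 0.099]
contact_force: [-6.1, -1.5, 3.4]
opening: -0.003
```

```bash
python3 - <<'E'
from corner import *
p=manip.camera('wrist'); s=manip.sense();print(s['t'],s['ee_pos'],s['ee_rot'],s['contact_force'])
save(p,'w14.png'); np.savez('w14.npz',**{k:np.array(p[k]) for k in ['image','range_z','K','R','t']})
ana('w14.npz',((170,296),(375,298)),((405,10),(384,297)))
E
```

```text
14.55 [ 503.31762504 -105.9532308    19.02547491] [ 3.12133953 -0.01458272  0.09875067] [-4.75495179 -1.81760525 -0.28155512]
w14.npz [40, 40] corner jig [-38.6 -71.5] near yaw -0.0037 right yaw -0.0057
```

View pics/w14.png

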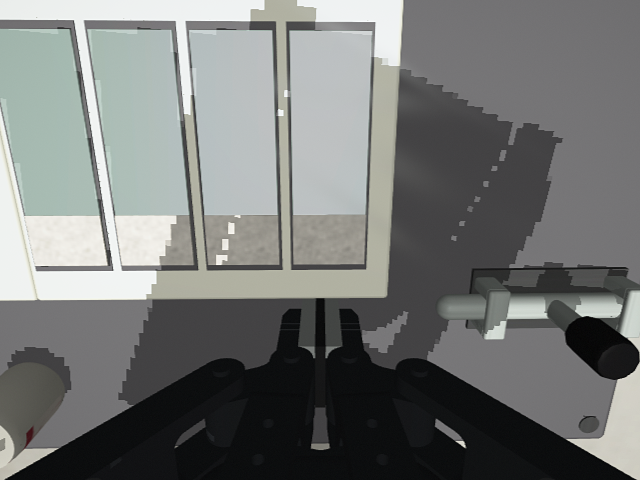

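It is nearly square (-0.004 rad), with the corner at jig (-38.6, -71.5) against the nominal (-39, -72). Now I press home in graded steps.

Emit:
carry_out(series=[[0.1,0.02,0,0,-1],[0.1,0,0,0,-1]])

```text
t: 14.75
ee_pos: [503.4, -106.2, 18.9]
ee_rot: [3.122, -0.009, 0.099]
contact_force: [-9.1, -1.3, 3.4]
opening: -0.003
```

Emit:
carry_out(series=[[0.15,0,0,0,-1]])

```text
t: 14.85
ee_pos: [503.5, -106.1, 18.8]
ee_rot: [3.122, -0.004, 0.1]
contact_force: [-11.3, -1.9, 4.8]
opening: 0.002
```

Emit:
carry_out(series=[[0.17,0,-0.05,0,-1]])

```text
t: 14.95
ee_pos: [503.4, -106.1, 18.9]
ee_rot: [3.123, 0.001, 0.1]
contact_force: [-9.6, -3.2, 1.4]
opening: -0.003
```

Emit:
carry_out(series=[[0.17,0,-0.03,0,-1]])

```text
t: 15.05
ee_pos: [503.4, -106.1, 18.9]
ee_rot: [3.123, 0.006, 0.1]
contact_force: [-10.3, -2.1, 4.5]
opening: 0.003
```

Emit:
carry_out(series=[[0.21,0,-0.03,0,-1]])

```text
t: 15.15
ee_pos: [503.4, -106.1, 18.9]
ee_rot: [3.124, 0.012, 0.101]
contact_force: [-11.5, -3.0, 6.3]
opening: 0.001
```

Emit:
carry_out(series=[[0.22,0,-0.03,0,-1]])

```text
t: 15.25
ee_pos: [503.3, -106.0, 18.8]
ee_rot: [3.124, 0.018, 0.101]
contact_force: [-12.1, -2.2, 4.9]
opening: 0.001
```

Emit:
carry_out(series=[[0.24,0,-0.03,0,-1],[0.24,0,-0.03,0,-1]])

```text
t: 15.45
ee_pos: [503.2, -105.8, 18.5]
ee_rot: [3.126, 0.032, 0.102]
contact_force: [-11.9, -1.7, 6.3]
opening: -0.005
```

Emit:
carry_out(series=[[0.25,0,-0.03,0,-1],[0.25,0,-0.03,0,-1]])

```text
t: 15.65
ee_pos: [503.1, -105.6, 18.1]
ee_rot: [3.127, 0.047, 0.103]
contact_force: [-11.9, -2.5, 6.4]
opening: -0.003
```

Emit:
carry_out(series=[[0.25,0,-0.03,0,-1],[0.25,0,-0.03,0,-1]])

```text
t: 15.85
ee_pos: [503.0, -105.4, 17.8]
ee_rot: [3.129, 0.062, 0.104]
contact_force: [-12.6, -2.8, 6.2]
opening: -0.002
```

A steady 12 N at the hand, but the fence feels about 3 N less, so I'll raise it slightly to about 14 N for more than half a second.

Emit:
carry_out(series=[[0.28,0,-0.08,0,-1],[0.29,0,-0.08,0,-1]])

```text
t: 16.05
ee_pos: [502.9, -105.4, 18.0]
ee_rot: [3.13, 0.078, 0.105]
contact_force: [-13.2, -3.0, 4.8]
opening: -0.001
```

Emit:
carry_out(series=[[0.3,0,-0.07,0,-1],[0.3,0,-0.07,0,-1]])

```text
t: 16.25
ee_pos: [502.8, -105.4, 18.2]
ee_rot: [3.131, 0.096, 0.106]
contact_force: [-14.9, -3.2, 7.6]
opening: -0.001
```

Emit:
carry_out(series=[[0.28,0,-0.08,0,-1],[0.28,0,-0.08,0,-1]])

```text
t: 16.45
ee_pos: [502.7, -105.4, 18.4]
ee_rot: [3.132, 0.112, 0.107]
contact_force: [-12.5, -3.3, 5.6]
opening: 0.003
```

Emit:
carry_out(series=[[0.28,0,-0.08,0,-1],[0.28,0,-0.08,0,-1]])

```text
t: 16.65
ee_pos: [502.6, -105.4, 18.6]
ee_rot: [3.133, 0.129, 0.107]
contact_force: [-13.1, -2.9, 5.8]
opening: 0.001
```

```bash
python3 - <<'E'
from corner import *
p=manip.camera('wrist'); s=manip.sense();print(s['t'],s['ee_pos'],s['ee_rot'],s['contact_force'])
save(p,'w15.png'); np.savez('w15.npz',**{k:np.array(p[k]) for k in ['image','range_z','K','R','t']})
E
```

```text
16.7 [ 502.63682101 -105.41260608   18.60577573] [3.13306003 0.12940403 0.1074251 ] [-13.83423749  -1.85139647   6.42357745]
```

View pics/w15.png

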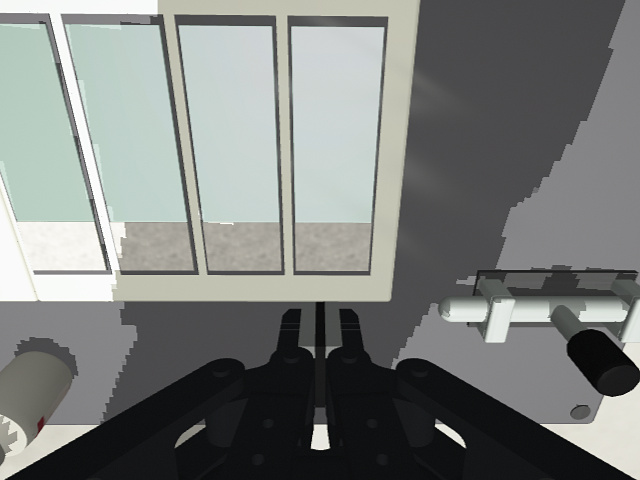

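The carrier is flush, its near edge level at row 300 and pressed for over half a second. Backing off straight, without lifting.

Emit:
carry_out(series=[[-0.3,0,0.04,0,-1],[-0.5,0,0.06,0,-1],[-0.8,0,0.1,0,-1],[-1,0,0,0,-1],[0,0,-2,0,-1],[0,0,-3,0,-1],[0,0,-4,0,-1],[0,1,-4,0,-1],[0,2,-3,0,-1],[0,0,0,0,-1],[0,0,0,0,-1]])

```text
t: 17.8
ee_pos: [498.0, -134.6, 186.4]
ee_rot: [3.133, 0.115, 0.107]
contact_force: [-0.5, 0.2, 0.8]
opening: 0.001
```

```bash
python3 - <<'E'
from corner import *
p=manip.camera('wrist'); s=manip.sense();print(s['t'],s['ee_pos'],s['ee_rot'],s['contact_force'])
save(p,'w16.png'); np.savez('w16.npz',**{k:np.array(p[k]) for k in ['image','range_z','K','R','t']})
E
```

```text
17.85 [ 498.27634149 -134.67369985  186.64422626] [3.13259489 0.11503829 0.10744013] [0.49182908 0.32628754 0.7751857 ]
```

View pics/w16.png

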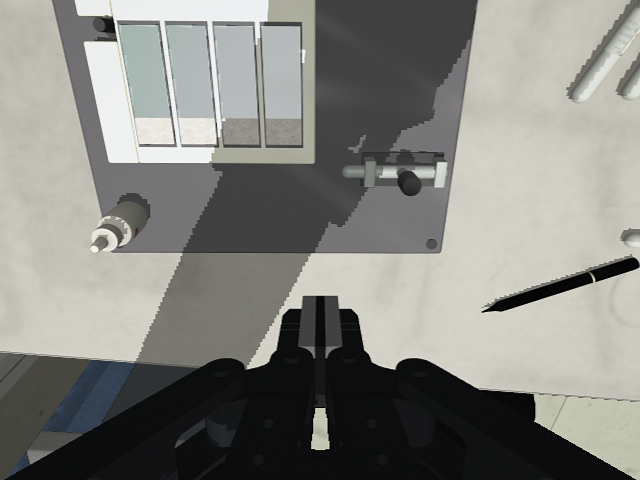

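The near half looks square, with the near edge at row 162 parallel to the plate edge at row 252. I'll move forward to see the slot and fence too.

Emit:
carry_out(series=[[3,-0.5,-0.3,0,-1],[3,-0.5,-0.3,0,-1],[0,0,0,0,-1],[0,0,0,0,-1]])

```text
t: 18.25
ee_pos: [554.2, -115.6, 178.9]
ee_rot: [3.137, 0.124, 0.108]
contact_force: [-0.7, -0.3, -0.5]
opening: 0.003
```

```bash
python3 - <<'E'
from corner import *
p=manip.camera('wrist'); s=manip.sense();print(s['t'],s['ee_pos'],s['ee_rot'],s['contact_force'])
save(p,'w17.png'); np.savez('w17.npz',**{k:np.array(p[k]) for k in ['image','range_z','K','R','t']})
E
```

```text
18.3 [ 553.89549935 -115.51304614  178.76675374] [3.13732737 0.12398639 0.1079516 ] [-0.09311725 -0.4756279   0.01031235]
```

View pics/w17.png

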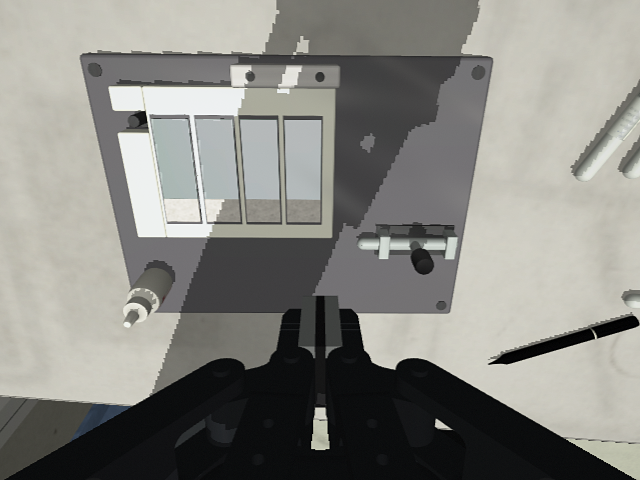

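```bash
python3 - <<'E'
from pose import *
p=load('w17.npz')
j,c=run(p,[((82,55),(225,56)),((492,58),(450,311)),((185,313),(270,313)),((84,65),(122,252))],[((150,87),(240,89)),((335,90),(332,236)),((330,237),(140,237)),((121,140),(137,235))])
print('knob',W(j,(-46,-140)),'tip',W(j,(-46,-95)))
im=cv2.cvtColor(p['image'],cv2.COLOR_RGB2BGR)
a=cv2.resize(im[55:155,95:225],None,fx=6,fy=6,interpolation=cv2.INTER_CUBIC)
b=cv2.resize(im[215:290,340:470],None,fx=6,fy=6,interpolation=cv2.INTER_CUBIC)
cv2.imwrite('pics/z17a.png',a);cv2.imwrite('pics/z17b.png',b)
print('knob pts',[back(p,u,v).round(1).tolist() for u,v in [(423,265),(422,268),(424,262)]])
u=proj(p,np.r_[W(j,(-46,-140)),57.5]);print(u)
E
```

```text
[ 5.491656e+02 -5.417750e+01  1.028000e-01  9.906000e-01] err 0.79 [24, 40, 40, 40]
[5.914985e+02 9.452700e+00 1.016000e-01 9.913000e-01] err 0.44 [40, 40, 40, 40]
car origin rel peg in jig [-0.9 -0.5] yaw rel -0.0012
knob [ 518.07134183 -196.81215402] tip [ 513.49591785 -152.468656  ]
knob pts [[517.2, -193.8, 57.1], [514.8, -193.5, 57.2], [519.2, -194.2, 56.2]]
[427.62990507 264.60117035]
```

View pics/z17a.png

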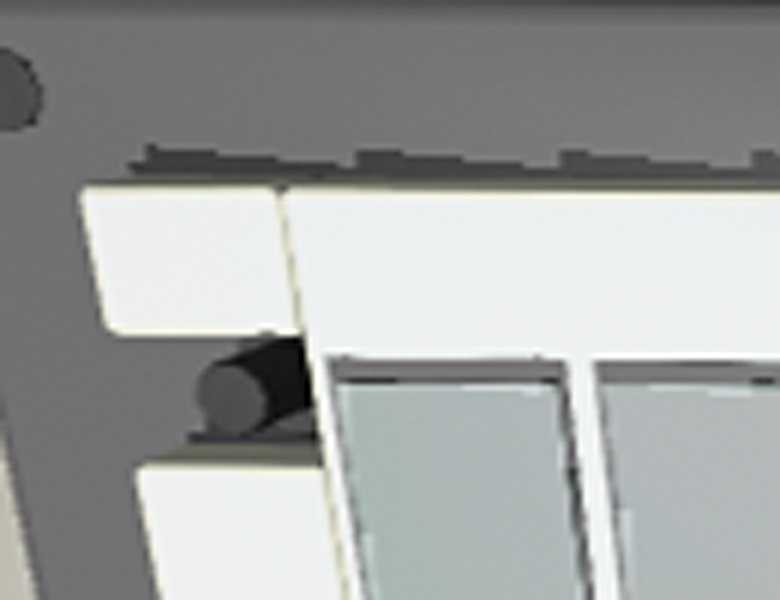

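View pics/z17b.png

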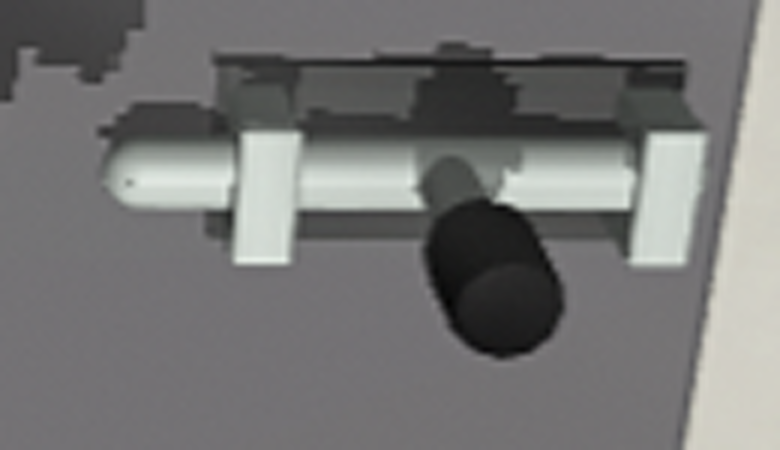

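The carrier sits square (yaw error -0.001 rad), origin within about 1 mm, peg at the closed end. The knob is at about (517,-195), top z about 57. Now to the right side of the knob.

Emit:
carry_out(series=[[-1,3.5,0,0,-1],[-1,3.5,0,0,-1],[-0.9,3.4,0,0,-1],[0,0,2.5,0,-1],[0,0,3,0,-1],[0,0,2,0,-1],[0,0,0,0,-1],[0,0,0,0,-1]])

```text
t: 19.1
ee_pos: [517.7, -226.3, 103.5]
ee_rot: [3.14, 0.129, 0.107]
contact_force: [-0.1, -0.2, 0.8]
opening: -0.002
```

```bash
python3 - <<'E'
from corner import *
p=manip.camera('wrist'); s=manip.sense();print(s['t'],s['ee_pos'],s['ee_rot'],s['contact_force'])
save(p,'w18.png')
E
```

```text
19.15 [ 517.68231007 -226.23609702  103.51006178] [3.14004305 0.12937819 0.10662352] [-0.39490893  0.86914976 -0.99224084]
```

View pics/w18.png

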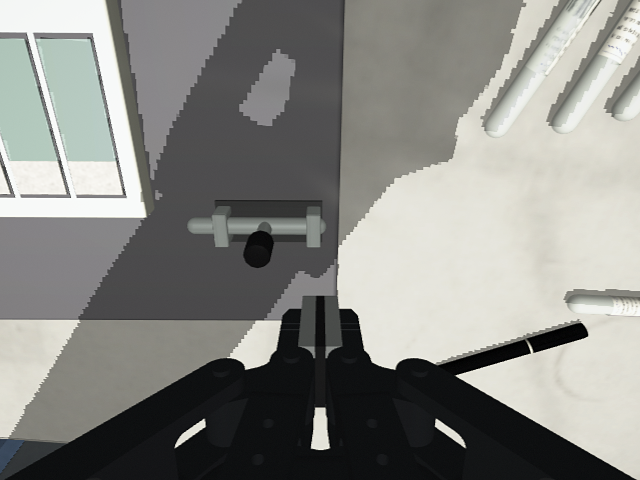

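Emit:
carry_out(series=[[0.5,0,1.8,0,-1],[0.5,0,1.8,0,-1],[0,0,1.2,0,-1],[0,0,0.6,0,-1],[0,0,0,0,-1],[0,0,0,0,-1]])

```text
t: 19.75
ee_pos: [525.1, -227.8, 55.1]
ee_rot: [3.133, 0.119, 0.107]
contact_force: [0.7, -0.8, -0.5]
opening: -0.0
```

```bash
python3 - <<'E'
from corner import *
p=manip.camera('wrist'); s=manip.sense();print(s['t'],s['ee_pos'],s['ee_rot'],s['contact_force'])
save(p,'w19.png')
E
```

```text
19.8 [ 525.14675287 -227.90757897   55.18016126] [3.13233421 0.11878433 0.10697997] [ 0.56057323 -0.61146155  0.20458578]
```

View pics/w19.png

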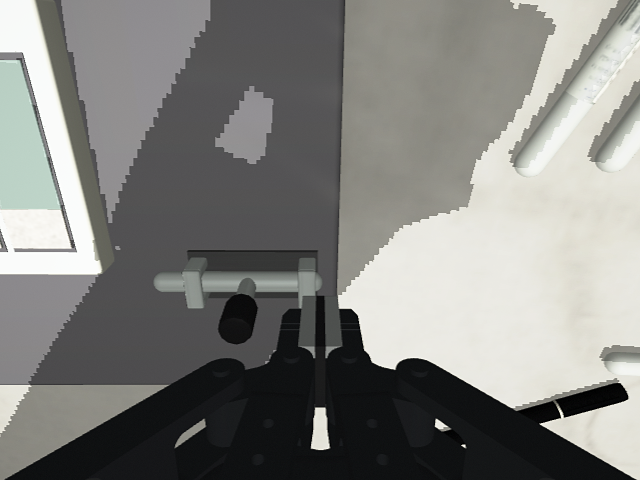

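Emit:
carry_out(series=[[-0.2,0,0.5,0,-1],[-0.1,0,0.5,0,-1],[0,0,0,0,-1],[0,-0.4,0,0,-1],[0,-0.4,0,0,-1],[0,0,0,0,-1]])

```text
t: 20.4
ee_pos: [520.6, -220.5, 46.5]
ee_rot: [3.131, 0.116, 0.106]
contact_force: [-0.7, 1.1, 0.7]
opening: 0.001
```

Emit:
carry_out(series=[[0,-0.3,0,0,-1],[0,-0.3,0,0,-1],[0,-0.2,0,0,-1],[0,-0.2,0,0,-1]])

```text
t: 20.8
ee_pos: [519.8, -210.4, 46.8]
ee_rot: [3.129, 0.116, 0.107]
contact_force: [-0.5, -1.2, 0.2]
opening: 0.001
```

Emit:
carry_out(series=[[0,-0.2,0,0,-1],[0,-0.2,0,0,-1],[0,-0.2,0,0,-1],[0,-0.2,0,0,-1]])

```text
t: 21.2
ee_pos: [519.0, -202.3, 46.8]
ee_rot: [3.128, 0.116, 0.107]
contact_force: [0.1, -0.3, -0.2]
opening: -0.005
```

```bash
python3 - <<'E'
from corner import *
p=manip.camera('wrist'); s=manip.sense();print(s['t'],s['ee_pos'],s['ee_rot'],s['contact_force'])
save(p,'w20.png')
E
```

```text
21.25 [ 518.9174471  -202.05834737   46.82236402] [3.12779389 0.11568505 0.1069091 ] [ 0.19313396 -1.58254993 -0.87062101]
```

View pics/w20.png

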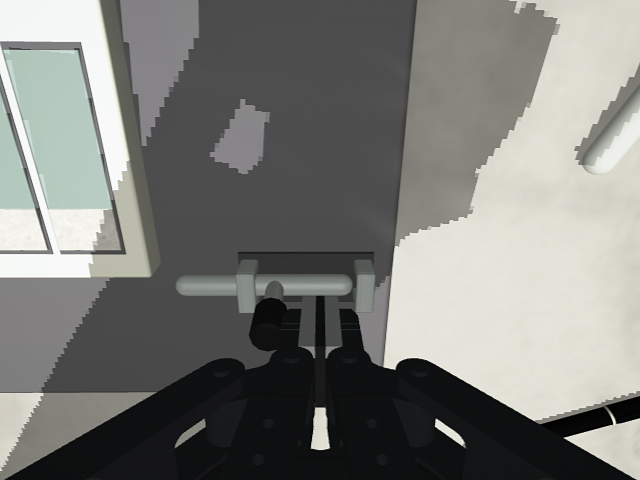

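The bolt is moving: its tail has left the right bracket and the tongue tip is at (180,285), just clear of the near edge. Continuing.

Emit:
carry_out(series=[[0,-0.2,0,0,-1],[0,-0.2,0,0,-1],[0,-0.2,0,0,-1],[0,-0.2,0,0,-1]])

```text
t: 21.65
ee_pos: [518.1, -193.7, 46.8]
ee_rot: [3.128, 0.116, 0.107]
contact_force: [-0.1, -2.0, -1.2]
opening: 0.003
```

Emit:
carry_out(series=[[0,-0.2,0,0,-1],[0,-0.2,0,0,-1],[0,-0.2,0,0,-1]])

```text
t: 21.95
ee_pos: [517.4, -187.2, 46.8]
ee_rot: [3.127, 0.115, 0.107]
contact_force: [0.8, -2.5, -1.1]
opening: 0.002
```

Emit:
carry_out(series=[[0,-0.15,0,0,-1],[0,-0.15,0,0,-1]])

```text
t: 22.15
ee_pos: [517.5, -186.7, 47.2]
ee_rot: [3.121, 0.115, 0.108]
contact_force: [0.1, -7.2, -3.4]
opening: -0.002
```

Stopped with about 7 N. Checking whether that is the hard stop.

Emit:
carry_out(series=[[0,0.3,0,0,-1],[0,0.5,0,0,-1],[0,1,0,0,-1],[0,0.5,-2,0,-1],[0,0.5,-4,0,-1],[0,0,-4,0,-1],[0,0,-3,0,-1],[1,-2,0,0,-1],[2,-3,-1,0,-1],[0,0,0,0,-1],[0,0,0,0,-1]])

```text
t: 23.25
ee_pos: [561.4, -159.3, 187.0]
ee_rot: [3.129, 0.117, 0.104]
contact_force: [0.6, 0.1, -0.4]
opening: -0.002
```

```bash
python3 - <<'E'
from corner import *
p=manip.camera('wrist'); s=manip.sense();print(s['t'],s['ee_pos'],s['ee_rot'],s['contact_force'])
save(p,'w21.png'); np.savez('w21.npz',**{k:np.array(p[k]) for k in ['image','range_z','K','R','t']})
E
```

```text
23.3 [ 561.54346651 -159.37170457  187.14586955] [3.12946079 0.11597293 0.103444  ] [-0.07077241 -0.19324725  0.57459754]
```

View pics/w21.png

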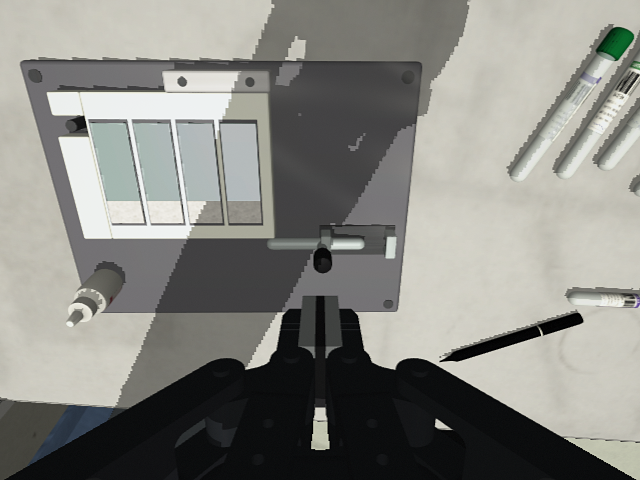

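The knob is now next to the left bracket, and the tongue (row 244) reaches just past the carrier's right edge. I'll measure the travel and the carrier pose.

```bash
python3 - <<'E'
from pose import *
p=load('w21.npz')
j,c=run(p,[((23,61),(158,66)),((421,64),(397,308)),((145,312),(300,311)),((25,75),(70,255))],[((90,92),(165,93)),((270,100),(273,236)),((270,238),(90,237)),((60,140),(84,235))])
for y in (-95,-75,-70,-65): print(y,proj(p,np.r_[W(j,(-46,y)),19.5]).round(1), proj(p,np.r_[W(j,(-46,y-45)),57.5]).round(1))
im=cv2.cvtColor(p['image'],cv2.COLOR_RGB2BGR)
cv2.imwrite('pics/z21.png',cv2.resize(im[205:295,240:370],None,fx=6,fy=6,interpolation=cv2.INTER_CUBIC))
cv2.imwrite('pics/z21b.png',cv2.resize(im[60:140,40:170],None,fx=6,fy=6,interpolation=cv2.INTER_CUBIC))
E
```

```text
[ 5.48210e+02 -5.47355e+01  9.46000e-02  9.90200e-01] err 1.46 [29, 40, 37, 40]
[5.914581e+02 9.569800e+00 1.054000e-01 9.930000e-01] err 0.47 [40, 40, 39, 40]
car origin rel peg in jig [-0.4  0.5] yaw rel 0.0108
-95 [302.6 243.1] [362.4 265.9]
-75 [278.2 243. ] [335.2 265.8]
-70 [272.1 243. ] [328.4 265.8]
-65 [265.9 242.9] [321.6 265.8]
```

View pics/z21.png

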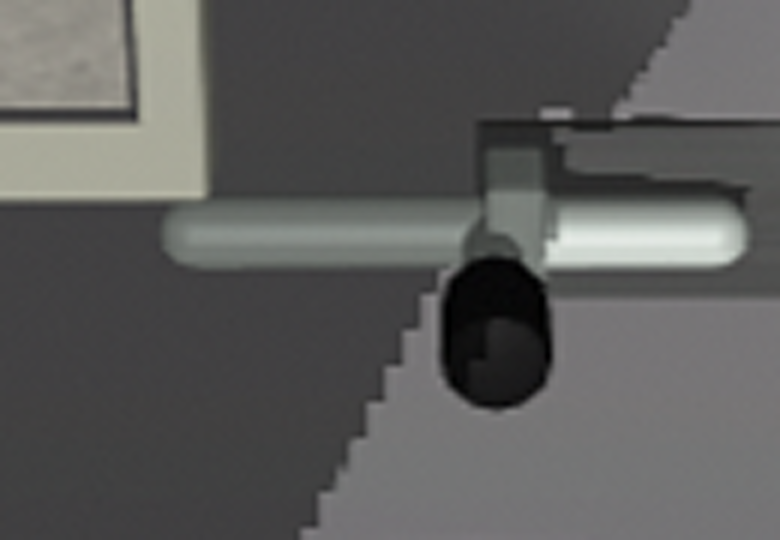

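View pics/z21b.png

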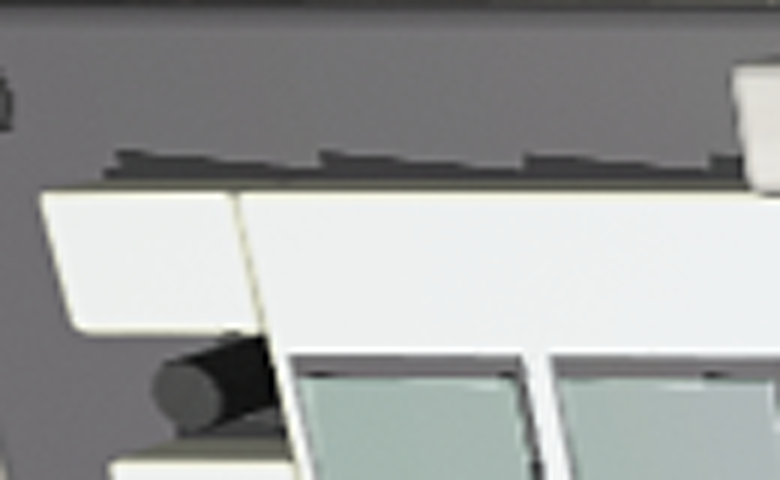

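```bash
python3 - <<'E'
from corner import *
a=load('w17.npz');b=load('w21.npz')
f=lambda p,u,v,z: jig(back(p,u,v,z)[:2]).round(1)
print('knob',f(a,424.7,266.3,57.5),f(b,322.8,265.3,57.5))
print('rangez bracket',[back(a,u,v).round(1).tolist() for u,v in [(452,243),(452,250)]],[back(b,u,v).round(1).tolist() for u,v in [(390,245),(390,250)]])
print('tip',f(a,340+103/6,215+175/6,19.5),f(b,267,243.8,19.5))
print('carrier corner',f(b,240+208/6,205+198/6,26))
A=cv2.cvtColor(a['image'],cv2.COLOR_RGB2BGR);B=cv2.cvtColor(b['image'],cv2.COLOR_RGB2BGR)
o=np.vstack([cv2.resize(A[220:290,350:470],None,fx=6,fy=4,interpolation=cv2.INTER_CUBIC),cv2.resize(B[220:290,285:405],None,fx=6,fy=4,interpolation=cv2.INTER_CUBIC)])
cv2.imwrite('pics/cmp.png',o)
E
```

```text
knob [ -45.7 -136.9] [ -45.8 -110. ]
rangez bracket [[522.9, -222.5, 26.9], [517.3, -223.6, 27.7]] [[520.9, -221.7, 27.5], [516.5, -222.4, 27.7]]
tip [-47.1 -92.5] [-46.6 -65.4]
carrier corner [-38.4 -72.6]
```

View pics/cmp.png

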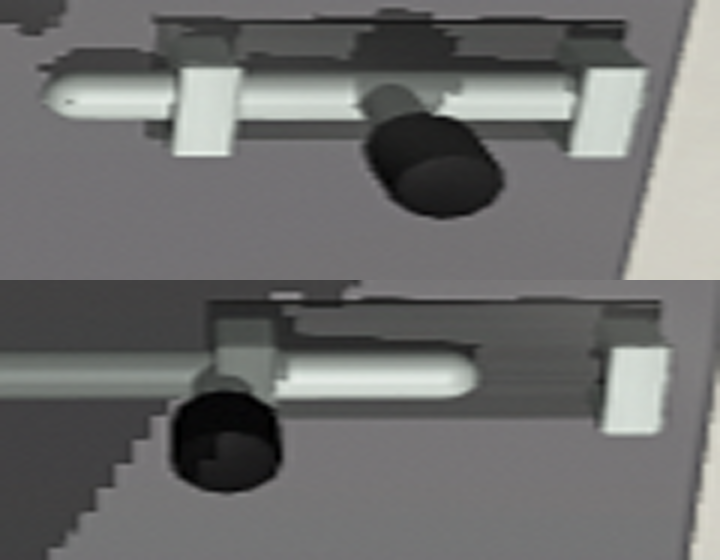

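Two independent figures put the knob at jig y ≈ -110, which is fully in: the camera reads -110.0, and TCP stop plus finger and knob radii gives -109.3. But the apparent travel between pictures was only 27 mm, so I'll confirm the hard stop with a second, gentle push.

Emit:
carry_out(series=[[-2,3,1,0,-1],[-1.8,2.8,0,0,-1],[0,0,3,0,-1],[0,0,4,0,-1],[0,0,3,0,-1],[0,0,1,0,-1],[0,0,0,0,-1],[0,0,0,0,-1]])

```text
t: 24.1
ee_pos: [511.6, -232.0, 68.7]
ee_rot: [3.13, 0.117, 0.097]
contact_force: [-0.3, -0.4, 0.4]
opening: 0.001
```

```bash
python3 - <<'E'
from corner import *
p=manip.camera('wrist'); s=manip.sense();print(s['t'],s['ee_pos'],s['ee_rot'],s['contact_force'])
save(p,'w22.png')
E
```

```text
24.15 [ 511.88221797 -232.10480532   69.09406515] [3.12991333 0.11670151 0.0967492 ] [-0.45555938 -0.30138208 -0.49318131]
```

View pics/w22.png

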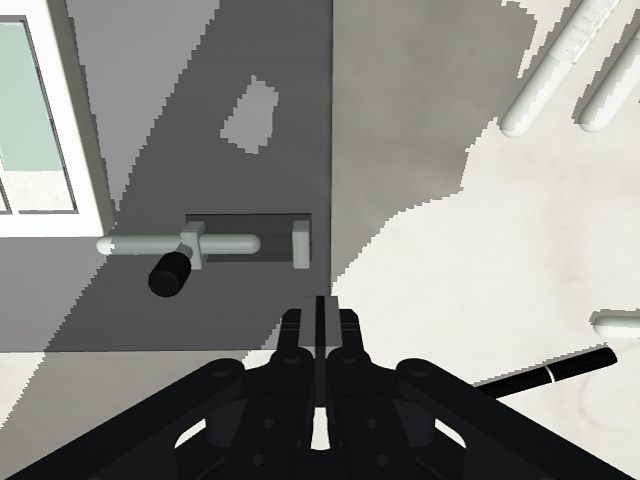

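Emit:
carry_out(series=[[0.6,0,0.9,0,-1],[0.6,0,0.8,0,-1],[0,-1,0.5,0,-1],[0,-1.2,0,0,-1],[0,-1,0,0,-1],[0,-0.4,0,0,-1],[0,0,0,0,-1]])

```text
t: 24.85
ee_pos: [521.8, -192.6, 47.9]
ee_rot: [3.126, 0.11, 0.099]
contact_force: [-0.5, 1.4, 0.7]
opening: -0.002
```

Emit:
carry_out(series=[[-0.1,-0.2,0,0,-1],[-0.1,-0.2,0,0,-1],[0,-0.1,0,0,-1]])

```text
t: 25.15
ee_pos: [519.4, -187.7, 48.8]
ee_rot: [3.125, 0.109, 0.099]
contact_force: [-0.0, 0.8, -0.6]
opening: 0.001
```

Emit:
carry_out(series=[[0,-0.1,0,0,-1],[0,-0.1,0,0,-1]])

```text
t: 25.35
ee_pos: [519.2, -186.2, 48.9]
ee_rot: [3.124, 0.109, 0.098]
contact_force: [0.1, -2.5, -0.2]
opening: 0.002
```

Emit:
carry_out(series=[[0,-0.15,0,0,-1],[0,-0.15,0,0,-1]])

```text
t: 25.55
ee_pos: [519.3, -185.7, 49.3]
ee_rot: [3.118, 0.108, 0.098]
contact_force: [-0.0, -6.1, -1.5]
opening: 0.001
```

Emit:
carry_out(series=[[0,-0.2,0,0,-1],[0,-0.2,0,0,-1]])

```text
t: 25.75
ee_pos: [519.5, -185.3, 49.9]
ee_rot: [3.11, 0.107, 0.098]
contact_force: [1.1, -6.3, -1.0]
opening: 0.0
```

Emit:
carry_out(series=[[0,-0.25,0.05,0,-1],[0,-0.25,0.05,0,-1]])

```text
t: 25.95
ee_pos: [519.7, -184.9, 50.0]
ee_rot: [3.1, 0.106, 0.098]
contact_force: [-0.4, -9.4, -1.3]
opening: 0.0
```

```bash
python3 - <<'E'
from corner import *
p=manip.camera('wrist'); s=manip.sense();print(s['t'],s['ee_pos'],s['ee_rot'],s['contact_force'])
save(p,'w23.png')
E
```

```text
26.0 [ 519.70671897 -184.85868152   49.99564433] [3.09984083 0.10576451 0.09797186] [-0.83468167 -9.16026228 -0.94597478]
```

View pics/w23.png

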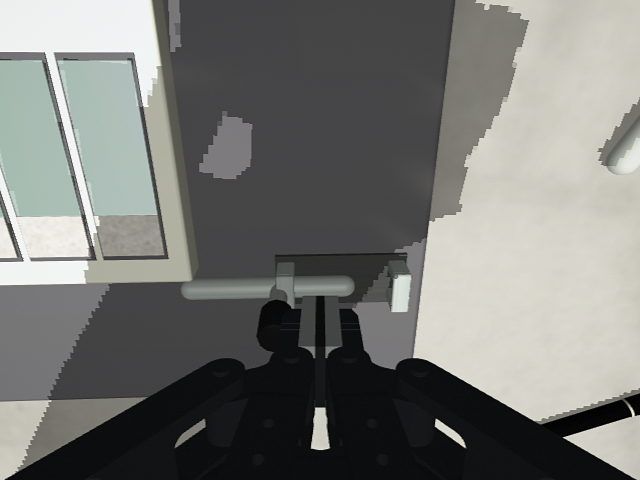

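9 N gives no real travel, so that is the hard stop. Retreating for a final look.

Emit:
carry_out(series=[[0,0.3,0,0,-1],[0,0.5,0,0,-1],[0,1,0,0,-1],[0,0.5,-2,0,-1],[0,0.5,-4,0,-1],[0,0,-4,0,-1],[0,0,-3.4,0,-1],[1,-2,0,0,-1],[1,-3,-1,0,-1],[1,-3,0,0,-1],[0,0,0,0,-1],[0,0,0,0,-1]])

```text
t: 27.2
ee_pos: [560.5, -125.2, 193.6]
ee_rot: [3.107, 0.106, 0.093]
contact_force: [0.4, -0.1, -0.0]
opening: -0.0
```

```bash
python3 - <<'E'
from corner import *
p=manip.camera('wrist'); s=manip.sense();print(s['t'],s['ee_pos'],s['ee_rot'],s['contact_force'])
save(p,'w24.png'); np.savez('w24.npz',**{k:np.array(p[k]) for k in ['image','range_z','K','R','t']})
t=manip.camera('top'); im=t['image'][205:335,215:375]
cv2.imwrite('pics/top24z.png',cv2.cvtColor(cv2.resize(im,None,fx=5,fy=5,interpolation=cv2.INTER_CUBIC),cv2.COLOR_RGB2BGR)[:600])
E
```

```text
27.25 [ 560.34412074 -125.21924853  193.31607436] [3.10757133 0.10636066 0.09284891] [-0.39782527 -0.28860886  1.07623761]
```

View pics/w24.png

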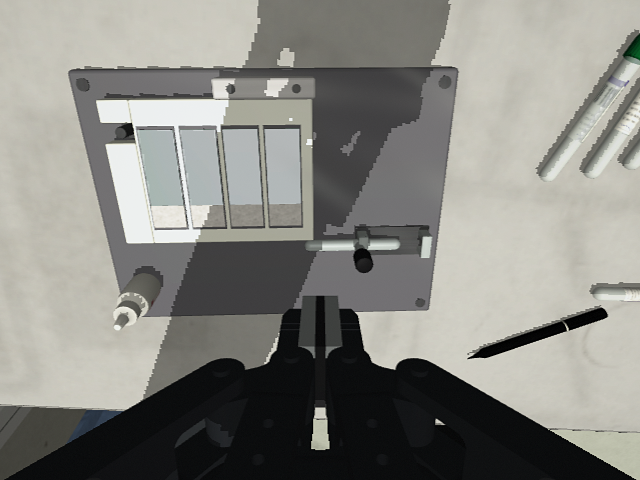

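```bash
python3 - <<'E'
from pose import *
p=load('w24.npz')
j,c=run(p,[((70,71),(208,70)),((458,69),(428,308)),((170,316),(280,313)),((73,85),(115,255))],[((130,99),(212,99)),((313,110),(312,240)),((305,241),(127,243)),((108,150),(124,240))])
for y in (-95,-70,-67,-65): print(y,proj(p,np.r_[W(j,(-46,y)),19.5]).round(1), proj(p,np.r_[W(j,(-46,y-45)),57.5]).round(1))
im=cv2.cvtColor(p['image'],cv2.COLOR_RGB2BGR)
cv2.imwrite('pics/z24.png',cv2.resize(im[205:285,290:420],None,fx=6,fy=6,interpolation=cv2.INTER_CUBIC))
cv2.imwrite('pics/z24b.png',cv2.resize(im[70:160,80:320],None,fx=3.3,fy=3.3,interpolation=cv2.INTER_CUBIC))
E
```

```text
[ 5.490372e+02 -5.421040e+01  1.003000e-01  9.927000e-01] err 0.56 [27, 40, 40, 40]
[5.914373e+02 9.614500e+00 1.058000e-01 9.931000e-01] err 0.77 [40, 40, 40, 40]
car origin rel peg in jig [-1.1 -0.3] yaw rel 0.0055
-95 [339.8 242.8] [403.3 263.2]
-70 [309.9 243.4] [370.3 263.9]
-67 [306.3 243.4] [366.3 263.9]
-65 [303.9 243.5] [363.7 264. ]
```

View pics/z24.png

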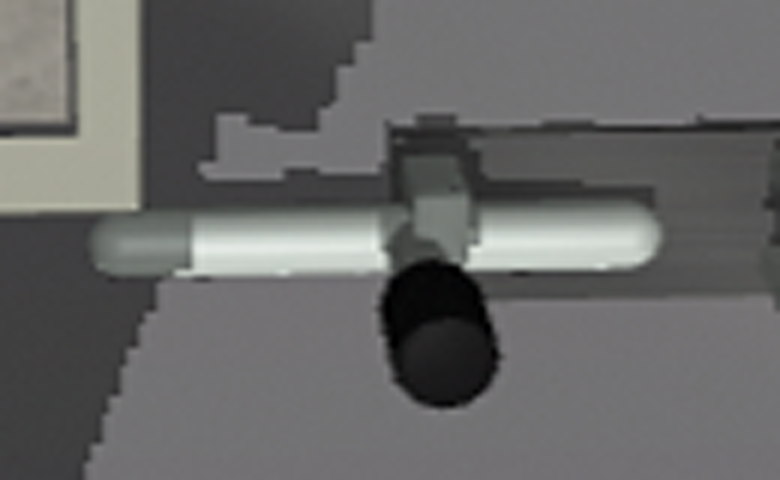

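View pics/z24b.png

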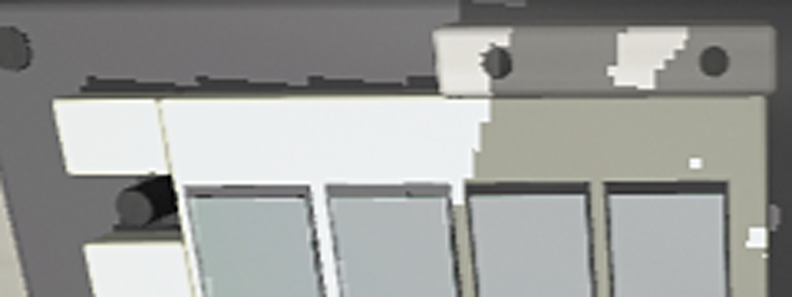

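View pics/top24z.png

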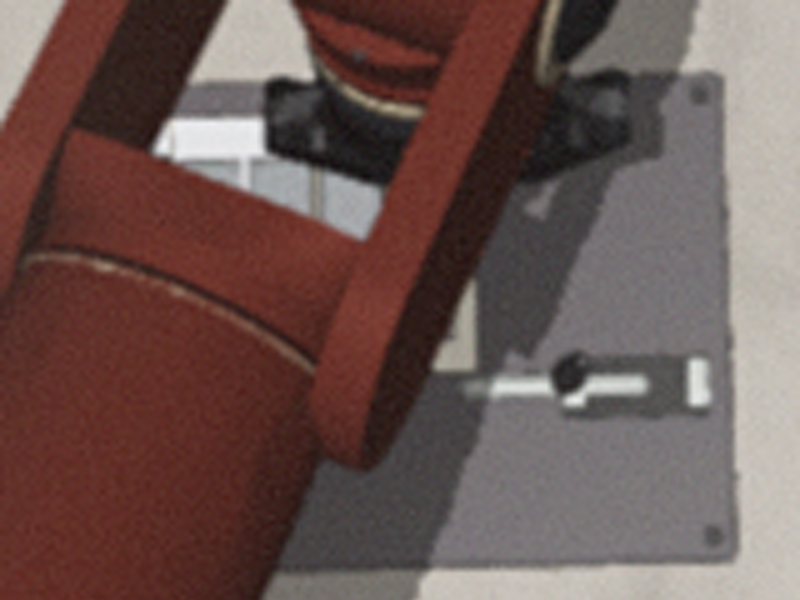

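Last view: the far edge lies parallel against the fence, the peg is in the slot end, and the tongue runs along the near edge with the knob at the left bracket. The dropper, marker and tubes look undisturbed, and the tool is clear at z = 193 mm. Handing in.

```bash
python3 - <<'E'
from rig import manip
print(manip.sense()['t'], manip.sign_off())
E
```

```text
the job is handed in; nothing more can be done
27.3 None
```

The job is done and handed in at 27.3 s: the carrier is seated against the fence and the bolt is pushed in to a hard stop.

- **Slot onto peg:** I pushed the carrier sideways until the peg was felt at about 6 N. A picture then put its origin within 0.6 mm of its place.
- **Turning:** partway round, the carrier slipped about 4 mm along the slot and touched the left end of the fence first. It needed up to about 6.5 N until I let the finger follow the carrier sideways. It then turned square.
- **Pressing home:** the hand pushed at 12–14 N for over half a second, with one reading of 14.9 N. By the task's figure of 3 N less, the fence felt about 9–12 N. The fingers also pressed down on the carrier with up to about 7 N through friction.
- **Bolt:** it met only 1–2.5 N along the way, then stopped. A second push of about 9 N did not move it any further.

**Final checks:** the carrier was square to -0.001 rad after pressing. In the last picture it read +0.005 rad and about 1 mm off in x, from a poorer fit to the jig's edges. The tool was clear of everything, and the dropper, marker and tubes looked undisturbed. I did not recheck the box of lancets.

**One disagreement:** the pictures before and after show only about 27 mm of bolt travel, not 30. Knob and tongue both measured within about 1 mm of the fully-in position. The stop was firm, so I take the bolt to have started 2–3 mm in.

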